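# Post a test tile into the laser marker through its sprung guard flap

### The arm

A 6-joint arm with a two-finger parallel gripper is mounted at the origin on a cart in front of the work surface, level with it; the furniture and walls round the work are solid. World frame = base frame: x ahead of the robot, y to its left, z up, the work surface at z = 0. Lengths are in m, angles in rad, forces in N, time in s.
With the tool pointing down it reaches from about 0.375 to 0.9 m from the base axis. Payload 3.1 kg.
Tool frame: the origin (TCP) lies on the centre line of the jaws, within the pads' length; the fingertips stand 25 mm ahead of it and the grasp point (between the pads) lies 6 mm ahead of it (robot.nose_length is the y of the fingertips in the tool frame, in m); y points along the fingers, z is the direction in which the jaws open and shut, and the axes are right-handed (so a half turn about y gives the same grasp; the last joint's range is limited). The gripper opens to 87 mm and grips with 3 to 60 N. Pads are 19 mm wide; open, the fingers measure 117 mm over their backs; the gripper's body (75 mm by 190 mm) begins 51 mm behind the grasp point.
Start: joints at [-1.282, 0.527, 1.433, -0, 1.181, -0.178], TCP at [0.282, -0.558, 0.248] pointing down, gripper open.
Joint ranges: [-3.08, 3.08], [-0.75, 2.2], [0.22, 2.44], [-1.43, 4.57], [0, 2.65], [-2.85, 2.85]. Speed limits (rad/s): [2.79, 2.79, 3.14, 3.14, 3.14, 3.14].

### API

Orientations are given as a unit quaternion [x, y, z, w].
In Python, from rig import robot, eyes, ticket gives the robot as it stands.
- The arm moves only by the tool play_rows, never from a script. Its argument "series" is a list of rows, each a list of 7 numbers: the opening, from 0 (shut) to 1 (fully open), then the shift along the tool's x, y, z scaled (see below), then the turn, a rotation vector about the tool's x, y, z scaled (see below). In form: [[claw, dx, dy, dz, ax, ay, az], ...]. A call has 1 to 12 rows; each row shifts and turns the commanded pose from where the row before left it, along the tool's axes as they then stand; what a row does not reach is not made up. The controller multiplies each number of a shift by 100 mm and each number of a turn by 180 degrees. A row lasts 1/12 s, in which the tool goes at most 41.7 mm and 7.16 degrees, less where a joint would pass 70% of its speed; a pose out of reach is approached as far as the arm can. A call with a number of a shift or a turn outside -1 to 1 is refused whole. A call with a gripper value outside its range is refused whole. The fingers move at their own pace and stop on an object; "grip_force" is the grip in N (left out, the last holds). Time passes only in rows, so rows that do not move let the fingers close. It gives the time, the measured TCP pose, the force and the opening at its end, in the units of the state.
- robot.get_obs(): the state, without advancing time (a new reading comes with each control period).
- eyes.camera(name): name is "scene" or "top" or "wrist"; returns the picture (480x640x3 uint8, red, green, blue); there is no depth.
- eyes.camera_params(name): a dict with "K" (3x3 intrinsics, pixels), "D" ([k1, k2, p1, p2, k3] as OpenCV has them; the pictures are not rectified), "rvec" (rotation vector, rad) and "tvec" (3), from world to camera coordinates, as OpenCV has them. Camera axes: x right, y down, z forward; pixel columns grow to the right and rows downward; lengths in m; the calibration is good to about 2 mm. A picture is of the moment at which its call begins: read the wrist's pose just before it. camera_params takes no time and is no camera call; for the wrist camera it gives the pose at the moment of the call.
- ticket.hand_in(): hands the job in, once; it reports no verdict.
The state is a dict: "time": time; "q": joint angles; "joint_velocities": joint speeds; "joint_torque": joint torques, N m; "position": TCP position; "tool_rot": TCP orientation; "ft_force": force on the tool from outside, world axes, zero at the start; "moment": the same for the moment, N m; "grip_width": finger opening in m.
Only numpy, scipy, OpenCV 4.12 (cv2) and the standard library are available. Lean on these libraries where they do the work, as an engineer would, in place of code of your own. Each camera call takes 0.05 s, during which the arm holds its last target.

### The job

Load the loose bisque test tile into the bench laser marker for engraving: lay it flat in the in-feed tray, long side across the feed, and with the push stick slide it in through the orange sprung guard flap until you feel it press firmly against the cushioned depth stop inside, being careful not to force it, as bisque chips easily. Then draw the stick right out so that the flap swings fully shut behind the tile, and set the stick back down flat on the bench. Leave everything else as it stands.

Things in the scene. Friction and masses are not known exactly. Their poses are not given: they have to be found in the camera images.
- marker: White laser marker with aluminium in-feed tray, fixed. Origin: on the bench below the shut flap, midway across; x = feed direction, z up. Housing: front frame at x = -10 mm, back at 150, 124 mm wide, 119 high (136 at the red button). Over 20 N between marker and tile, or marker and push stick, does damage.
- tray (a point): Point on the tray floor, midway across, 105 mm before the flap; axes as the marker's. The floor is level, 8 mm above the bench, 104 mm wide, from x = -190 mm (open end) in the marker's frame through to the inside. Two dark guides 8 mm high stand on it: 64 mm apart (inner faces) from marker x = -75 mm inward, flaring to 86 mm apart at the open end.
- mouth (a point): Point on the lane floor below the shut flap, midway across the mouth (64 mm wide, 28 mm high); axes as the marker's. Inside, out of sight, is a depth stop, left set so that it first touches the tile's leading edge anywhere from 66 to 90 mm beyond this point: find it by feel. Its cushion gives 1 mm per 1.5 N for 10 mm, then is hard. A tile pressed on it with 4 N for a moment is home; friction adds 1 to 4 N at the hand.
- flap (a joint): Angle of the orange guard flap (61 mm wide, 25 high, free-running white roller as its edge), hinged at the top of the mouth, 28 mm above the lane floor. 0 = shut, upright; swings inward only, positive, to 1.25 rad. A spring shuts it: 0.7 N at its edge when shut, 2 N open. It rides on the tile or stick at about 0.75 rad, and can shut only once the tile's rear edge is 20 mm or more beyond it.
- tile: Off-white bisque test tile, 60 x 42 x 8 mm, about 40 g, lying flat on the bench. Origin: centre of its underside; x along its 60 mm length, y along its 42 mm width, z up. In the tray its y axis must lie along the feed (either way round).
- push_stick: Push stick, about 120 g: plywood base 170 x 40 x 8 mm, black rubber nose, red upright fin as handle; lies on the bench. Origin: on the underside, under the middle of the fin; x points to the nose. Nose face at x = +130 mm (40 wide, 8 high, square to x), tail at -40. Fin: 46 mm along x, 18 thick along y, 8 to 58 mm above the underside; grip it across the 18 mm.
- grey_cup: Blue-grey cup, 84 mm across, 65 mm high, a bystander. Origin: centre of its underside.
- pencil_red: Red pencil, 8 x 142 x 8 mm, a bystander. Origin: centre of its underside; its length is along y.
- wood_rib: Flat kidney-shaped wooden rib, 41 x 94 x 6 mm, a bystander. Origin: centre of its underside.

How it is judged:
By the outcome, as a careful person would: the job done as asked, in the order asked, and still so for the second after the job is handed in, with the robot touching nothing.
It also fails if it takes over 72 s, if anything falls off the work surface, if the arm or the gripper's body presses on something with over 40 N, if the wrist force passes 120 N, or if a joint passes its speed limit or range.

## Working session

There is one attempt and no reset: what is moved stays moved. The work goes in short steps, Python scripts to look and compute and a tool call to move; the robot and the scene stay as the last step left them, time stands still between calls to the robot, and variables do not carry over. Pictures are saved under pics/ and viewed, and the job is handed in when it is done.

Besides the shell and the picture viewer there is one more tool, called after "Emit:" as a command line: name --pt "numbers of a row" for each row, then --argument value for the rest. play_rows: Moves the arm, as the interface text tells. Its arguments: {"type":"object","properties":{"series":{"type":"array","items":{"type":"array","items":{"type":"number"}}},"grip_force":{"type":"number"}},"required":["series"]}

```bash
ls; mkdir -p pics; python3 - <<'E'
from rig import robot, eyes, ticket
import cv2
for n in ("scene","top"):
    cv2.imwrite(f"pics/{n}0.png",eyes.camera(n)[:,:,::-1])
    p=eyes.camera_params(n);print(n,p)
o=robot.get_obs()
print({k:o[k] for k in ("time","position","tool_rot","ft_force","grip_width")},robot.nose_length)
E
```

```text
pics
scene {'K': array([[483.4375243 ,   0.        , 322.15241215],
       [  0.        , 483.4375243 , 243.01664516],
       [  0.        ,   0.        ,   1.        ]]), 'D': array([-0.08885275,  0.        ,  0.        ,  0.        ,  0.        ]), 'rvec': array([ 1.87546143, -0.86361962,  0.50913642]), 'tvec': array([-0.55273682,  0.19894957,  0.62263891])}
top {'K': array([[576.33132646,   0.        , 321.8114484 ],
       [  0.        , 576.33132646, 243.16011309],
       [  0.        ,   0.        ,   1.        ]]), 'D': array([-0.09831058,  0.        ,  0.        ,  0.        ,  0.        ]), 'rvec': array([ 2.16624084, -2.21525889,  0.11783401]), 'tvec': array([-0.23516528,  0.5806365 ,  0.95829639])}
{'time': 0.1, 'position': array([ 0.28166782, -0.55725773,  0.24668955]), 'tool_rot': array([-0.16391458,  0.68853006, -0.68717843,  0.1638419 ]), 'ft_force': array([-0.59774778,  0.70619266,  0.40476985]), 'grip_width': 0.08696977837167516} 0.025
```

View pics/scene0.png

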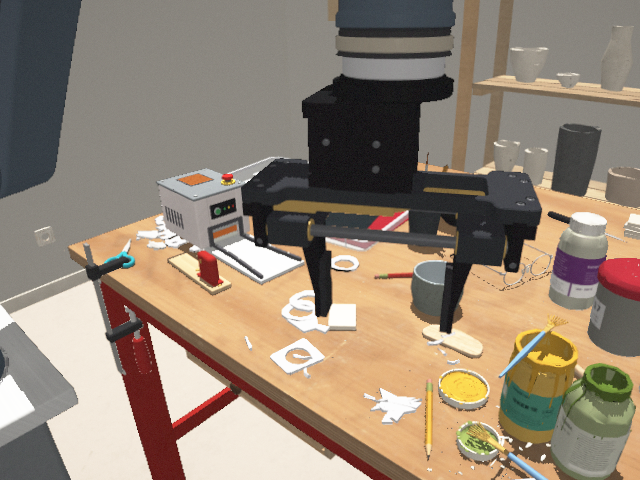

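View pics/top0.png

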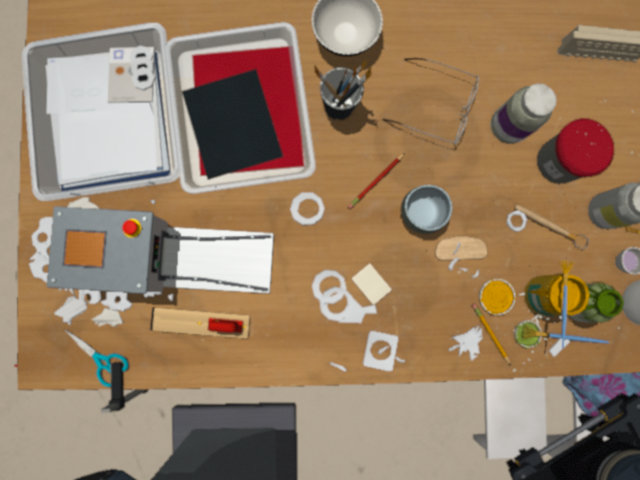

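The top view shows the tile at about (370,284), the marker mouth near (160,258), the tray reaching to (272,262), and the stick from (152,320) to (249,325) with its fin at (225,325) and nose to the left. Next I measure these.

```bash
cat > h.py <<'E'
import numpy as np, cv2
from rig import robot, eyes, ticket
from scipy.spatial.transform import Rotation as R
def cast(n,uv,z,p=None):
    p=p or eyes.camera_params(n)
    uv=np.asarray(uv,float).reshape(-1,1,2)
    d=cv2.undistortPoints(uv,p["K"],p["D"]).reshape(-1,2)
    M=cv2.Rodrigues(p["rvec"])[0]; c=-M.T@p["tvec"]
    r=np.c_[d,np.ones(len(d))]@M
    return c+r*((z-c[2])/r[:,2])[:,None]
def proj(n,P,p=None):
    p=p or eyes.camera_params(n)
    return cv2.projectPoints(np.asarray(P,float).reshape(-1,1,3),p["rvec"],p["tvec"],p["K"],p["D"])[0].reshape(-1,2)
def blob(mask,seed):
    k,l,s,c=cv2.connectedComponentsWithStats(mask.astype(np.uint8))
    i=l[seed[1],seed[0]]
    m=(l==i).astype(np.uint8)
    cn=max(cv2.findContours(m,cv2.RETR_EXTERNAL,cv2.CHAIN_APPROX_NONE)[0],key=cv2.contourArea)
    return i,m,cn.reshape(-1,2)
def rect(P):
    (c,s,a)=cv2.minAreaRect((P[:,:2]*1000).astype(np.float32)); return np.round(c,1),np.round(s,1),round(a,2)
E
python3 - <<'E'
from h import *
im=cv2.imread("pics/top0.png"); hsv=cv2.cvtColor(im,cv2.COLOR_BGR2HSV)
for n,(u,v) in dict(tile=(370,284),white=(340,283),wood=(180,322),bench=(300,330),tray=(230,265),fin=(228,326),guide=(220,236)).items(): print(n,im[v,u],hsv[v,u])
cv2.imwrite("pics/crop1.png",cv2.resize(im[190:360,30:420],None,fx=2,fy=2,interpolation=cv2.INTER_CUBIC))
E
```

```text
tile [193 219 227] [ 23  38 227]
white [153 172 190] [ 15  50 190]
wood [122 175 211] [ 18 108 211]
bench [ 69 116 160] [ 15 145 160]
tray [241 243 242] [ 45   2 243]
fin [ 14  23 177] [  2 235 177]
guide [194 197 195] [ 50   4 197]
```

View pics/crop1.png

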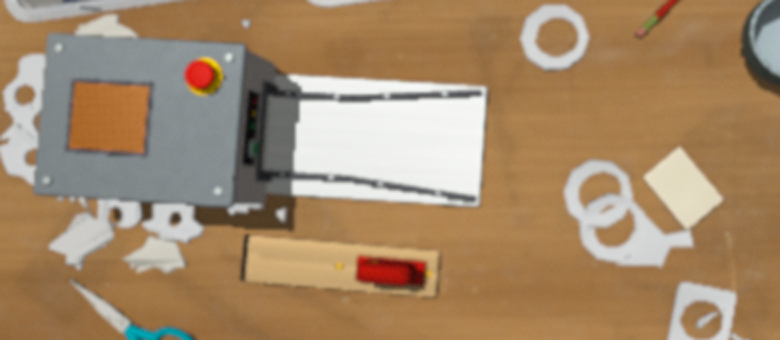

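```bash
python3 - <<'E'
from h import *
im=cv2.imread("pics/top0.png"); hsv=cv2.cvtColor(im,cv2.COLOR_BGR2HSV)
H,S,V=cv2.split(hsv)
_,m,c=blob((V>200)&(S<70)&(S>20),(370,284)); P=cast("top",c,.008); print("tile",rect(P))
for z in (.008,.0):
  _,m,c=blob((S>70)&(V>185)&(H<26)|((V>100)&(S>180)&((H<8)|(H>172))),(180,322)); print("stick",rect(cast("top",c,z)))
_,m,c=blob(((H<8)|(H>172))&(S>150)&(V>60),(222,323));print("fin z.058",rect(cast("top",c,.058)), c.min(0),c.max(0))
# nose black
_,m,c=blob((V<75),(152,322)); print("nose",rect(cast("top",c,.008)),c.min(0),c.max(0))
# tray
t=((S<20)&(V>215)).astype(np.uint8); t=cv2.morphologyEx(t,cv2.MORPH_CLOSE,np.ones((9,9)))
_,m,c=blob(t,(230,265)); 
P=cast("top",c,.008); print("tray",rect(P)); 
def fl(sel):
    Q=P[sel,:2].astype(np.float32); l=cv2.fitLine(Q,cv2.DIST_HUBER,0,.01,.01).ravel(); return l
u=c[:,0];v=c[:,1]
for n,s in dict(up=(v<240)&(u>190)&(u<262),lo=(v>280)&(u>190)&(u<262),end=(u>268)&(v>240)&(v<283)).items():
    l=fl(s); print(n,s.sum(),l,np.degrees(np.arctan2(l[1],l[0])))
# guides
g=(V<110)&(S<90)
k,l,s,ce=cv2.connectedComponentsWithStats(g.astype(np.uint8))
for i in range(1,k):
    x,y,w,h,a=s[i]
    if 140<x<280 and 220<y<300 and a>20: print(s[i])
E
```

```text
tile (array([ 504.9, -332.6]), array([58.5, 40.9]), 38.42)
stick (array([444. , -35.9]), array([162.8,  39.1]), 84.31)
stick (array([443.6, -34.4]), array([164.1,  39.5]), 84.31)
fin z.058 (array([440.6, -85.5]), array([55. , 21.4]), 84.12) [208 318] [242 332]
nose (array([ 601.4, -258.8]), array([1221.7,  883.2]), 89.38) [0 0] [639 479]
tray (array([551.9, -74.4]), array([168.3, 101.8]), 85.46)
up 71 [ 0.08171409  0.9966558   0.6014894  -0.08199484] 85.3129
lo 75 [ 0.07657911  0.9970635   0.50175554 -0.07558052] 85.60803
end 40 [ 0.9970326  -0.07698045  0.5511614  -0.15797709] -4.415023
[226 237  24   2  31]
[255 236  15   2  22]
[200 238  21   2  36]
```

```bash
cat >> h.py <<'E'
def st():
    o=robot.get_obs(); M=R.from_quat(o["tool_rot"]).as_matrix()
    return o,np.array(o["position"]),M
def plan(xyz,yaw):
    """rotation about tool y and shifts (mm, tool axes after/before) to reach TCP xyz with jaw axis at yaw (deg, mod 180)"""
    o,p,M=st()
    z=M[:,2]; cur=np.degrees(np.arctan2(z[1],z[0]))
    d=(yaw-cur+90)%180-90
    # target orientation: y down, z at yaw
    zz=np.array([np.cos(np.radians(cur+d)),np.sin(np.radians(cur+d)),0]); yy=np.array([0,0,-1.]); T=np.c_[np.cross(yy,zz),yy,zz]
    rv=R.from_matrix(M.T@T).as_rotvec()
    dw=np.array(xyz)-p
    print("t",round(o["time"],2),"pos",p.round(4),"yaw",cur.round(2),"ydown",M[:,1].round(4),"q",np.round(o["q"],2),"f",np.round(o["ft_force"],2),"grip",round(o["grip_width"],4))
    print("dworld mm",(dw*1e3).round(1),"turn total /pi",(rv/np.pi).round(4),"deg",round(d,2))
    print("shift/100mm if before turn",(M.T@dw*10).round(4)," if after",(T.T@dw*10).round(4))
E
python3 - <<'E'
from h import *
im=cv2.imread("pics/scene0.png"); 
plan([.505,-.333,.2],128.4)
c=cast("top",[[427,208]],.065);print("cup",c)
p=eyes.camera_params("top");M=cv2.Rodrigues(p["rvec"])[0];print("topcam",-M.T@p["tvec"])
# expected corners of marker/stick in images check
f=np.array([np.cos(np.radians(85.46)),np.sin(np.radians(85.46))]);n=np.array([-f[1],f[0]]);o=np.array([.5662,.0306])
def mk(x,y,z): return [*(o+f*x/1e3+n*y/1e3),z/1e3]
pts=[mk(-10,62,119),mk(-10,-62,119),mk(150,62,119),mk(150,-62,119),mk(-190,52,8),mk(-190,-52,8),mk(0,32,8),mk(0,-32,8)]
for cam in("top","scene"): print(cam,proj(cam,pts).round(1).tolist())
E
```

```text
t 0.1 pos [ 0.2817 -0.5573  0.2467] yaw -63.2 ydown [-5.0e-04  1.8e-03 -1.0e+00] q [-1.28  0.53  1.43  0.    1.18 -0.18] f [-0.6   0.71  0.4 ] grip 0.087
dworld mm [223.3 224.3 -46.7] turn total /pi [ 0.0006 -0.0644 -0.0002] deg 11.6
shift/100mm if before turn [-3.0044  0.4698 -0.9938]  if after [-3.1432  0.4669 -0.3703]
cup [[ 0.62706316 -0.42363179  0.065     ]]
topcam [ 0.49410439 -0.22281145  1.00845889]
top [[147.1, 288.2], [153.4, 208.7], [46.6, 281.8], [53.9, 203.2], [268.6, 288.9], [272.4, 229.2], [160.4, 271.0], [163.2, 234.4]]
scene [[196.1, 197.2], [248.4, 181.4], [157.7, 179.6], [207.1, 166.4], [262.1, 278.3], [305.2, 258.4], [213.5, 242.5], [238.8, 233.0]]
```

Emit:
play_rows --pt "1 -0.25 0.03 -0.083 0 0 0" --pt "1 -0.25 0.03 -0.083 0 0 0" --pt "1 -0.25 0.03 -0.083 0 0 0" --pt "1 -0.25 0.03 -0.083 0 0 0" --pt "1 -0.25 0.03 -0.083 0 0 0" --pt "1 -0.25 0.03 -0.083 0 0 0" --pt "1 -0.25 0.03 -0.083 0 0 0" --pt "1 -0.25 0.03 -0.083 0 0 0" --pt "1 -0.25 0.03 -0.083 0 0 0" --pt "1 -0.25 0.03 -0.083 0 0 0" --pt "1 -0.25 0.03 -0.083 0 -0.032 0" --pt "1 -0.25 0.03 -0.083 0 -0.032 0"

```text
time: 1.1
position: [0.5036, -0.331, 0.211]
tool_rot: [-0.234, 0.667, -0.667, 0.234]
ft_force: [0.5, -0.5, -0.0]
grip_width: 0.0871
```

```bash
python3 - <<'E'
from h import *
plan([.505,-.333,.12],128.4)
p=eyes.camera_params("wrist"); cv2.imwrite("pics/w1.png",eyes.camera("wrist")[:,:,::-1])
import pickle; pickle.dump(p,open("w1.pkl","wb"))
print(proj("wrist",[[.505,-.333,.008]],p))
E
```

```text
t 1.1 pos [ 0.5036 -0.331   0.211 ] yaw -51.41 ydown [-2.e-04  2.e-04 -1.e+00] q [-0.77  0.54  1.53 -0.    1.07  0.13] f [ 0.5  -0.46 -0.02] grip 0.0871
dworld mm [  1.4  -2.  -91. ] turn total /pi [0.0001 0.0011 0.    ] deg -0.19
shift/100mm if before turn [0.0018 0.91   0.0248]  if after [0.0018 0.91   0.0246]
[[319.61706691 210.63765901]]
```

View pics/w1.png

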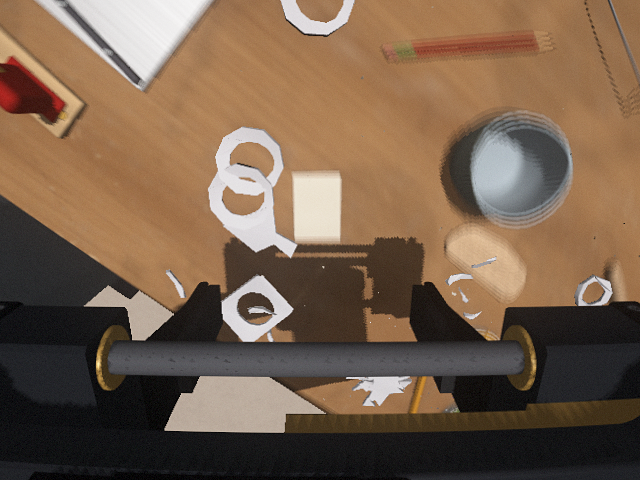

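The wrist view shows the tile upright at about (317,207) between the fingers' planes. I predicted (320,211).

```bash
python3 - <<'E'
from h import *
plan([.505,-.333,.12],128.4)
p=eyes.camera_params("wrist"); im=eyes.camera("wrist")[:,:,::-1].copy(); cv2.imwrite("pics/w2.png",im)
H,S,V=cv2.split(cv2.cvtColor(im,cv2.COLOR_BGR2HSV)); print(H[207,317],S[207,317],V[207,317])
_,m,c=blob((V>190)&(S>20)&(S<70),(317,207)); print(c.min(0),c.max(0)); print(rect(cast("wrist",c,.008,p)))
E
```

```text
t 1.15 pos [ 0.5057 -0.3263  0.2103] yaw -51.04 ydown [ 6.0e-04  4.7e-03 -1.0e+00] q [-0.76  0.54  1.53  0.    1.07  0.13] f [ 0.83  2.33 -0.33] grip 0.0868
dworld mm [ -0.7  -6.7 -90.3] turn total /pi [ 0.0011  0.0031 -0.0011] deg -0.56
shift/100mm if before turn [0.0506 0.9026 0.051 ]  if after [0.047  0.903  0.0485]
21 31 235
[298 184] [345 247]
(array([ 504.1, -331.4]), array([57.2, 40.9]), 38.03)
```

Emit:
play_rows --pt "0.75 0.01 0.2 0.01 0 0 0" --pt "0.75 0.01 0.2 0.01 0 0 0" --pt "0.75 0.01 0.2 0.01 0 0 0" --pt "0.75 0.01 0.2 0.01 0 0 0" --pt "0.75 0.01 0.2 0.01 0 0 0" --pt "0.75 0 0.2 0 0 0 0" --pt "0.75 0 0 0 0 0 0" --pt "0.75 0 0 0 0 0 0" --pt "0.75 0 0 0 0 0 0"

```text
time: 1.95
position: [0.5021, -0.3397, 0.0923]
tool_rot: [0.232, -0.668, 0.668, -0.232]
ft_force: [0.3, 0.1, 0.2]
grip_width: 0.0652
```

```bash
python3 - <<'E'
from h import *
plan([.5045,-.332,.027],128.2)
p=eyes.camera_params("wrist"); im=eyes.camera("wrist")[:,:,::-1].copy(); cv2.imwrite("pics/w3.png",im)
E
```

```text
t 1.95 pos [ 0.5021 -0.3397  0.0923] yaw -51.72 ydown [ 7.e-04 -9.e-04 -1.e+00] q [-0.78  0.71  1.6  -0.    0.83  0.12] f [0.32 0.14 0.22] grip 0.0652
dworld mm [  2.4   7.7 -65.3] turn total /pi [-0.0004  0.0004 -0.    ] deg -0.08
shift/100mm if before turn [-0.0665  0.6527 -0.0458]  if after [-0.0664  0.6527 -0.0451]
```

View pics/w3.png

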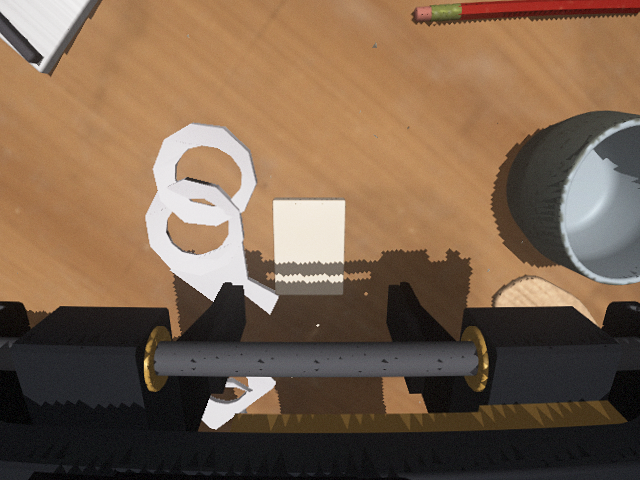

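Emit:
play_rows --pt "0.75 -0.033 0 -0.023 0 0 0" --pt "0.75 -0.033 0.1 -0.023 0 0 0" --pt "0.75 0 0.2 0 0 0 0" --pt "0.75 0 0.15 0 0 0 0" --pt "0.75 0 0.1 0 0 0 0" --pt "0.75 0 0.05 0 0 0 0" --pt "0.75 0 0.04 0 0 0 0" --pt "0.75 0 0 0 0 0 0" --pt "0.75 0 0 0 0 0 0"

```text
time: 2.75
position: [0.5046, -0.3314, 0.0279]
tool_rot: [0.232, -0.668, 0.668, -0.232]
ft_force: [-0.6, 1.0, 0.5]
grip_width: 0.0648
```

```bash
python3 - <<'E'
from h import *
plan([.5045,-.332,.027],128.2)
E
```

```text
t 2.75 pos [ 0.5046 -0.3314  0.0279] yaw -51.68 ydown [ 6.e-04 -5.e-04 -1.e+00] q [-0.77  0.81  1.63  0.    0.71  0.14] f [-0.61  0.97  0.53] grip 0.0648
dworld mm [-0.1 -0.6 -0.9] turn total /pi [-0.0002  0.0007 -0.    ] deg -0.12
shift/100mm if before turn [0.0042 0.0087 0.0044]  if after [0.0042 0.0087 0.0044]
```

Emit:
play_rows --pt "0.4 0 0 0 0 0 0" --pt "0.4 0 0 0 0 0 0" --pt "0.4 0 0 0 0 0 0" --pt "0.4 0 0 0 0 0 0" --pt "0.4 0 0 0 0 0 0" --pt "0.4 0 0 0 0 0 0" --grip_force 10

```text
time: 3.25
position: [0.5044, -0.3314, 0.0279]
tool_rot: [0.232, -0.668, 0.668, -0.232]
ft_force: [-0.2, -0.0, 2.1]
grip_width: 0.0414
```

Emit:
play_rows --pt "0.4 0 -0.05 0 0 0 0" --pt "0.4 0 -0.1 0 0 0 0" --pt "0.4 0 -0.2 0 0 0 0" --pt "0.4 0 -0.2 0 0 0 0" --pt "0.4 0 -0.2 0 0 0 0" --pt "0.4 0 -0.1 0 0 0 0" --pt "0.4 0 0 0 0 0 0" --pt "0.4 0 0 0 0 0 0"

```text
time: 3.92
position: [0.5044, -0.3313, 0.1132]
tool_rot: [0.232, -0.668, 0.668, -0.232]
ft_force: [0.6, -0.1, -0.2]
grip_width: 0.0417
```

```bash
python3 - <<'E'
from h import *
a=np.radians(85.46);f=np.array([np.cos(a),np.sin(a)]);o=np.array([.5603,.0311])
t=o+f*-.145; print("target",t)
plan([*t,.11],85.46)
p=eyes.camera_params("wrist"); im=eyes.camera("wrist")[:,:,::-1].copy(); cv2.imwrite("pics/w4.png",im)
E
```

```text
target [ 0.54882252 -0.11344504]
t 3.92 pos [ 0.5044 -0.3313  0.1132] yaw -51.67 ydown [ 9.e-04 -9.e-04 -1.e+00] q [-0.77  0.67  1.6  -0.    0.87  0.14] f [ 0.63 -0.13 -0.25] grip 0.0417
dworld mm [ 44.4 217.8  -3.2] turn total /pi [-4.000e-04  2.382e-01 -2.000e-04] deg -42.87
shift/100mm if before turn [-1.6997  0.0305 -1.4333]  if after [-0.2707  0.0321 -2.2068]
```

View pics/w4.png

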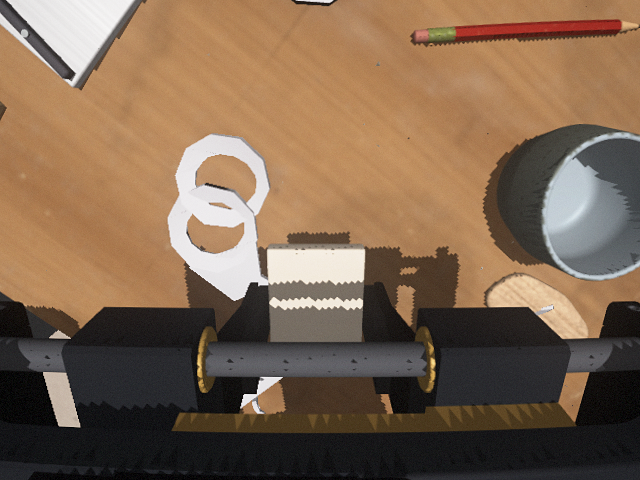

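The tile is held between the fingertips at (315,290). Next I carry it over the tray and turn it.

Emit:
play_rows --pt "0.4 -0.17 0 -0.143 0 0 0" --pt "0.4 -0.17 0 -0.143 0 0 0" --pt "0.4 -0.17 0 -0.143 0 0 0" --pt "0.4 -0.17 0 -0.143 0 0 0" --pt "0.4 -0.17 0 -0.143 0 0 0" --pt "0.4 -0.17 0 -0.143 0 0 0" --pt "0.4 -0.17 0 -0.143 0 0 0" --pt "0.4 -0.17 0 -0.143 0 0 0" --pt "0.4 -0.17 0 -0.143 0 0 0" --pt "0.4 -0.17 0 -0.143 0 0 0"

```text
time: 4.8
position: [0.548, -0.1121, 0.111]
tool_rot: [-0.233, 0.669, -0.667, 0.231]
ft_force: [-0.2, -0.4, -0.4]
grip_width: 0.0416
```

Emit:
play_rows --pt "0.4 0 0 0 0 0.034 0" --pt "0.4 0 0 0 0 0.034 0" --pt "0.4 0 0 0 0 0.034 0" --pt "0.4 0 0 0 0 0.034 0" --pt "0.4 0 0 0 0 0.034 0" --pt "0.4 0 0 0 0 0.034 0" --pt "0.4 0 0 0 0 0.034 0" --pt "0.4 0 0 0 0 0 0" --pt "0.4 0 0 0 0 0 0" --pt "0.4 0 0 0 0 0 0" --pt "0.4 0 0 0 0 0 0"

```text
time: 5.72
position: [0.5486, -0.1135, 0.112]
tool_rot: [0.027, 0.707, -0.706, -0.028]
ft_force: [0.0, -0.3, -1.4]
grip_width: 0.0419
```

```bash
python3 - <<'E'
from h import *
a=np.radians(85.46);f=np.array([np.cos(a),np.sin(a)]);o=np.array([.5603,.0311])
t=o+f*-.145; print("target",t)
plan([*t,.037],85.46)
import pickle
for n in("wrist","top","scene"):
  p=eyes.camera_params(n); im=eyes.camera(n)[:,:,::-1].copy(); cv2.imwrite(f"pics/{n}5.png",im); pickle.dump(p,open(f"{n}5.pkl","wb"))
E
```

```text
target [ 0.54882252 -0.11344504]
t 5.72 pos [ 0.5486 -0.1135  0.112 ] yaw -94.43 ydown [-1.e-03  4.e-04 -1.e+00] q [-0.4   0.63  1.71  0.    0.8   1.24] f [ 0.05 -0.27 -1.41] grip 0.0419
dworld mm [  0.2   0.1 -75. ] turn total /pi [0.0001 0.0006 0.0003] deg -0.11
shift/100mm if before turn [-2.600e-03  7.505e-01 -5.000e-04]  if after [-1.800e-03  7.505e-01 -7.000e-04]
```

View pics/wrist5.png

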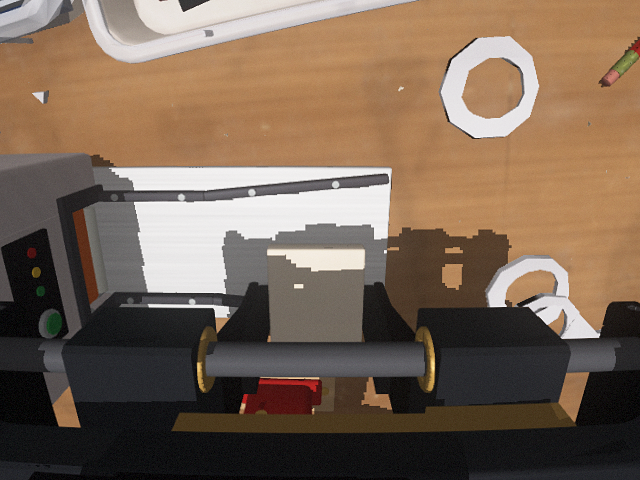

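View pics/scene5.png

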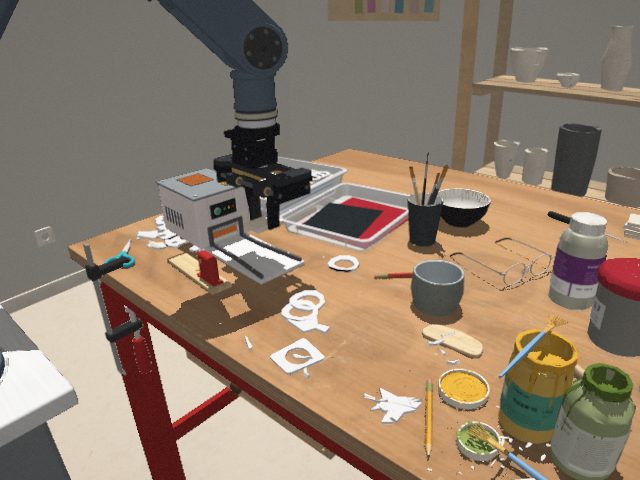

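```bash
python3 - <<'E'
from h import *
import pickle
p=pickle.load(open("wrist5.pkl","rb")); im=cv2.imread("pics/wrist5.png")
print("scene proj tcp",proj("scene",[[.5486,-.1135,.112]]))
a=np.radians(85.46);f=np.array([np.cos(a),np.sin(a)]);n=np.array([-f[1],f[0]]);o=np.array([.5603,.0311])
def loc(P): d=P[:,:2]-o; return np.c_[d@f,d@n]*1e3
# tray far edge corner and points
print("tray corner/far edge", loc(cast("wrist",[[391,168],[250,167.5],[160,167]],.008,p)).round(1))
print("end edge",loc(cast("wrist",[[389,215],[388,300]],.008,p)).round(1))
print("guide inner far top edge z16", loc(cast("wrist",[[110,201],[180,201],[252,196],[387,183]],.016,p)).round(1))
print("guide near top inner", loc(cast("wrist",[[130,293],[190,293],[240,297]],.016,p)).round(1))
T=[.112-.025]
print("tile corners at z~.095", loc(cast("wrist",[[268,248],[364,248]],.094,p)).round(1))
print("fin top?",cast("wrist",[[258,378],[321,378]],.058,p))
E
```

```text
scene proj tcp [[262.49673359 210.41108686]]
tray corner/far edge [[-190.2  -50.2]
 [-104.2  -50.4]
 [ -48.5  -51.1]]
end edge [[-190.6  -20.6]
 [-193.5   38.9]]
guide inner far top edge z16 [[ -17.8  -31.7]
 [ -61.8  -31.4]
 [-106.   -34.4]
 [-186.8  -42.4]]
guide near top inner [[-21.5  30.5]
 [-61.9  30.1]
 [-94.8  32.8]]
tile corners at z~.095 [[-124.4  -28.6]
 [-164.4  -28.6]]
fin top? [[ 0.4876618  -0.07432711  0.058     ]
 [ 0.48493914 -0.11081757  0.058     ]]
```

Emit:
play_rows --pt "0.4 0 0.1 0 0 0 0" --pt "0.4 0 0.15 0 0 0 0" --pt "0.4 0 0.15 0 0 0 0" --pt "0.4 0 0.15 0 0 0 0" --pt "0.4 0 0.1 0 0 0 0" --pt "0.4 0 0.05 0 0 0 0" --pt "0.4 0 0.03 0 0 0 0" --pt "0.4 0 0.015 0 0 0 0" --pt "0.4 0 0 0 0 0 0" --pt "0.4 0 0 0 0 0 0"

```text
time: 6.7
position: [0.5494, -0.1138, 0.0386]
tool_rot: [-0.028, -0.706, 0.707, 0.027]
ft_force: [-0.2, 0.7, -0.4]
grip_width: 0.0419
```

```bash
python3 - <<'E'
from h import *
plan([.5488,-.1134,.036],85.46)
p=eyes.camera_params("wrist"); im=eyes.camera("wrist")[:,:,::-1].copy(); cv2.imwrite("pics/w6.png",im)
E
```

```text
t 6.7 pos [ 0.5494 -0.1138  0.0386] yaw -94.51 ydown [ 1.1e-03 -5.0e-04 -1.0e+00] q [-0.4   0.76  1.74  0.    0.64  1.25] f [-0.15  0.73 -0.37] grip 0.0419
dworld mm [-0.6  0.4 -2.6] turn total /pi [-0.0001  0.0001 -0.0004] deg -0.03
shift/100mm if before turn [ 0.0061  0.0258 -0.0031]  if after [ 0.0061  0.0258 -0.0031]
```

View pics/w6.png

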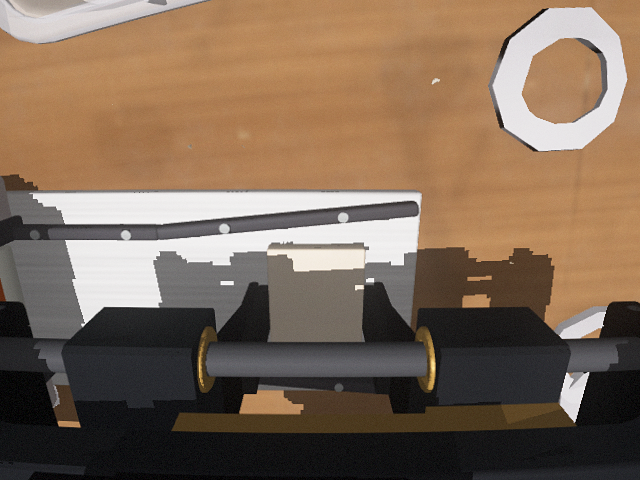

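Well centred. I lower the last 2.5 mm and release.

Emit:
play_rows --pt "0.4 0 0.015 0 0 0 0" --pt "0.4 0 0.01 0 0 0 0" --pt "0.4 0 0 0 0 0 0" --pt "0.4 0 0 0 0 0 0" --pt "0.4 0 0 0 0 0 0"

```text
time: 7.17
position: [0.5492, -0.1137, 0.0359]
tool_rot: [-0.028, -0.706, 0.707, 0.028]
ft_force: [-0.1, 0.9, 1.6]
grip_width: 0.0415
```

```bash
python3 - <<'E'
from h import *
plan([.5488,-.1134,.036],85.46)
E
```

```text
t 7.17 pos [ 0.5492 -0.1137  0.0359] yaw -94.52 ydown [ 8.e-04 -3.e-04 -1.e+00] q [-0.4   0.76  1.74  0.    0.64  1.25] f [-0.13  0.93  1.58] grip 0.0415
dworld mm [-0.4  0.3  0.1] turn total /pi [-0.0001  0.0001 -0.0003] deg -0.02
shift/100mm if before turn [ 0.0046 -0.0012 -0.0027]  if after [ 0.0046 -0.0012 -0.0027]
```

Emit:
play_rows --pt "0.7 0 0 0 0 0 0" --pt "0.7 0 0 0 0 0 0" --pt "0.7 0 0 0 0 0 0" --pt "0.7 0 0 0 0 0 0" --pt "0.7 0 -0.1 0 0 0 0" --pt "0.7 0 -0.2 0 0 0 0" --pt "0.7 0 -0.3 0 0 0 0" --pt "0.7 0 -0.3 0 0 0 0" --pt "0.7 0 -0.2 0 0 0 0" --pt "0.7 0 -0.1 0 0 0 0" --pt "0.7 0 0 0 0 0 0" --pt "0.7 0 0 0 0 0 0"

```text
time: 8.17
position: [0.5487, -0.1135, 0.1558]
tool_rot: [-0.028, -0.707, 0.707, 0.028]
ft_force: [-0.4, -0.4, -0.2]
grip_width: 0.0608
```

```bash
python3 - <<'E'
from h import *
plan([.4397,-.0788,.155],84.3+90)
import pickle
for n in("wrist",):
  p=eyes.camera_params(n); im=eyes.camera(n)[:,:,::-1].copy(); cv2.imwrite(f"pics/{n}7.png",im); pickle.dump(p,open(f"{n}7.pkl","wb"))
E
```

```text
t 8.17 pos [ 0.5487 -0.1135  0.1558] yaw -94.52 ydown [ 4.e-04 -2.e-04 -1.e+00] q [-0.4   0.57  1.68  0.    0.89  1.25] f [-0.39 -0.36 -0.18] grip 0.0608
dworld mm [-109.    34.7   -0.8] turn total /pi [-1.000e-04 -4.934e-01 -1.000e-04] deg 88.82
shift/100mm if before turn [ 1.1144  0.0071 -0.26  ]  if after [-0.2369  0.0076 -1.1196]
```

View pics/wrist7.png

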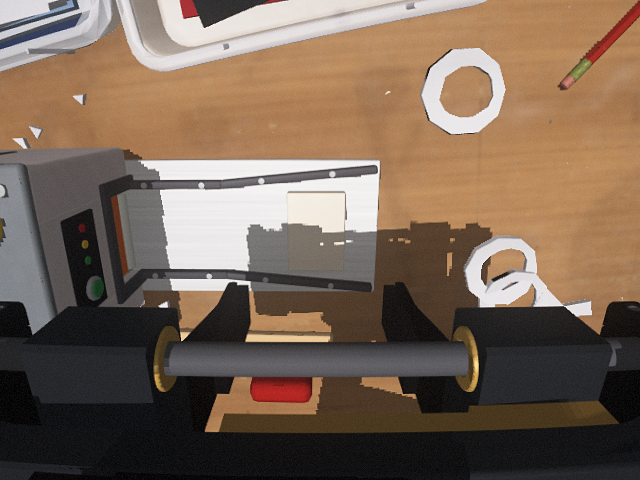

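The tile lies flat between the guides at (316,231). Next I go to the stick's fin.

Emit:
play_rows --pt "0.6 0.14 0 -0.033 0 0 0" --pt "0.6 0.14 0 -0.033 0 0 0" --pt "0.6 0.14 0 -0.033 0 0 0" --pt "0.6 0.14 0 -0.033 0 0 0" --pt "0.6 0.14 0 -0.033 0 0 0" --pt "0.6 0.14 0 -0.033 0 0 0" --pt "0.6 0.14 0 -0.033 0 0 0" --pt "0.6 0.14 0 -0.033 0 0 0" --pt "0.6 0 0 0 0 -0.0385 0" --pt "0.6 0 0 0 0 -0.0385 0" --pt "0.6 0 0 0 0 -0.0385 0" --pt "0.6 0 0 0 0 -0.0385 0"

```text
time: 9.22
position: [0.4381, -0.078, 0.154]
tool_rot: [-0.145, 0.693, -0.691, 0.143]
ft_force: [-0.6, 0.4, 0.3]
grip_width: 0.0524
```

Emit:
play_rows --pt "0.6 0 0 0 0 -0.0385 0" --pt "0.6 0 0 0 0 -0.0385 0" --pt "0.6 0 0 0 0 -0.0385 0" --pt "0.6 0 0 0 0 -0.0385 0" --pt "0.6 0 0 0 0 -0.0385 0" --pt "0.6 0 0 0 0 -0.0385 0" --pt "0.6 0 0 0 0 -0.0385 0" --pt "0.6 0 0 0 0 -0.0385 0" --pt "0.6 0 0 0 0 -0.0315 0" --pt "0.6 0 0 0 0 0 0" --pt "0.6 0 0 0 0 0 0" --pt "0.6 0 0 0 0 0 0"

```text
time: 10.22
position: [0.4388, -0.0782, 0.1548]
tool_rot: [-0.474, 0.525, -0.524, 0.474]
ft_force: [0.2, 0.8, 0.6]
grip_width: 0.0521
```

```bash
python3 - <<'E'
from h import *
plan([.4397,-.0788,.042],84.3+90)
import pickle
for n in("wrist","top"):
  p=eyes.camera_params(n); im=eyes.camera(n)[:,:,::-1].copy(); cv2.imwrite(f"pics/{n}8.png",im); pickle.dump(p,open(f"{n}8.pkl","wb"))
E
```

```text
t 10.22 pos [ 0.4388 -0.0782  0.1548] yaw -5.81 ydown [-1.9e-03  9.0e-04 -1.0e+00] q [-0.43  0.45  1.96  0.    0.73 -0.33] f [0.17 0.8  0.56] grip 0.0521
dworld mm [   0.9   -0.6 -112.8] turn total /pi [ 0.0006 -0.0006 -0.0002] deg 0.11
shift/100mm if before turn [0.0055 1.1275 0.0115]  if after [0.0048 1.1275 0.0093]
```

View pics/wrist8.png

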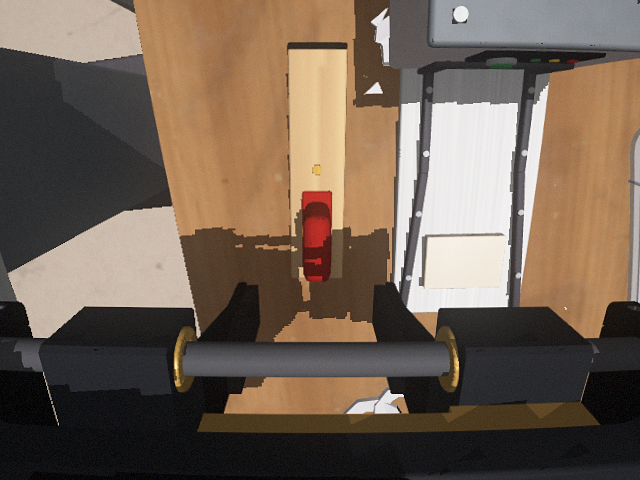

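The wrist view shows the stick's nose at (317,46), its fin at (317,235), and the tile at (464,261) between the guides.

```bash
python3 - <<'E'
from h import *
import pickle
p=pickle.load(open("wrist8.pkl","rb")); im=cv2.imread("pics/wrist8.png")
H,S,V=cv2.split(cv2.cvtColor(im,cv2.COLOR_BGR2HSV))
print("proj",proj("wrist",[[.4397,-.0788,.058],[.4397,-.0788,.0]],p))
_,m,c=blob(((H<8)|(H>172))&(S>150)&(V>50),(317,215)); print(c.min(0),c.max(0))
# base: side edges at several rows, z=.008
def L(uv,z): return (cast("wrist",uv,z,p)[:,:2]*1e3).round(1)
print("base edges L/R", L([[288,60],[347,60],[290.5,200],[346,200]],.008).tolist())
print("nose top corners",L([[288,44],[347,44]],.008).tolist())
print("fin front base",L([[303,192],[332,192]],.008).tolist(), "z58",L([[303,192],[332,192]],.058).tolist())
print("finger centre u~",(258+374)/2)
a=np.radians(85.46);f=np.array([np.cos(a),np.sin(a)]);n=np.array([-f[1],f[0]]);o=np.array([.5603,.0311])
P=cast("wrist",[[426,234],[501,234],[425,287],[504,287]],.016,p); d=P[:,:2]-o; print("tile marker frame",(np.c_[d@f,d@n]*1e3).round(1).tolist())
cv2.imwrite("pics/crop8.png",cv2.resize(im[20:300,260:540],None,fx=2,fy=2))
E
```

```text
proj [[318.84951389 252.78254138]
 [318.36585579 227.03067094]]
[302 191] [331 282]
base edges L/R [[431.4, 41.6], [470.7, 37.5], [421.6, -53.8], [462.2, -58.0]]
nose top corners [[432.6, 51.6], [471.5, 47.6]]
fin front base [[431.4, -48.8], [452.5, -51.0]] z58 [[434.1, -39.2], [451.4, -41.0]]
finger centre u~ 316.0
tile marker frame [[-121.6, 32.4], [-122.8, -24.2], [-164.4, 30.4], [-166.2, -32.1]]
```

View pics/crop8.png

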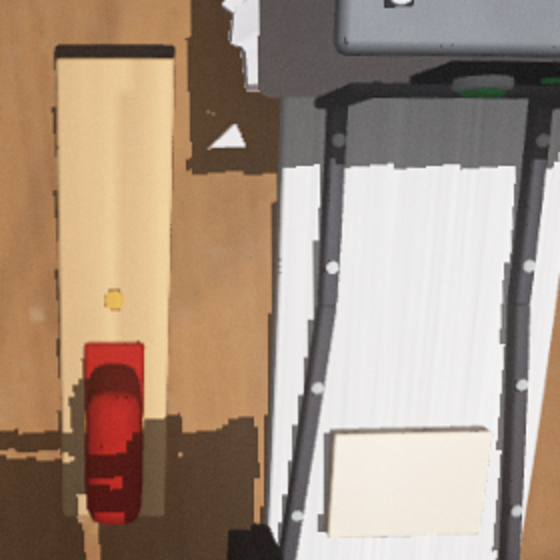

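Emit:
play_rows --pt "0.6 0 0.1 0.01 0 0 0" --pt "0.6 0 0.2 0 0 0 0" --pt "0.6 0 0.25 0 0 0 0" --pt "0.6 0 0.25 0 0 0 0" --pt "0.6 0 0.2 0 0 0 0" --pt "0.6 0 0.1 0 0 0 0" --pt "0.6 0 0.02 0 0 0 0" --pt "0.6 0 0 0 0 0 0" --pt "0.6 0 0 0 0 0 0"

```text
time: 11.07
position: [0.4406, -0.0787, 0.0439]
tool_rot: [0.474, -0.524, 0.524, -0.475]
ft_force: [0.4, -0.3, 0.2]
grip_width: 0.0521
```

```bash
python3 - <<'E'
from h import *
plan([.440,-.0775,.043],84.3+90)
p=eyes.camera_params("wrist"); im=eyes.camera("wrist")[:,:,::-1].copy(); cv2.imwrite(f"pics/w9.png",im)
E
```

```text
t 11.07 pos [ 0.4406 -0.0787  0.0439] yaw -5.71 ydown [ 5.e-04 -2.e-04 -1.e+00] q [-0.43  0.69  2.02  0.    0.43 -0.33] f [ 0.43 -0.26  0.18] grip 0.0521
dworld mm [-0.6  1.2 -0.9] turn total /pi [-0.0002 -0.0001  0.0001] deg 0.01
shift/100mm if before turn [-0.0109  0.0086 -0.0075]  if after [-0.0109  0.0086 -0.0075]
```

View pics/w9.png

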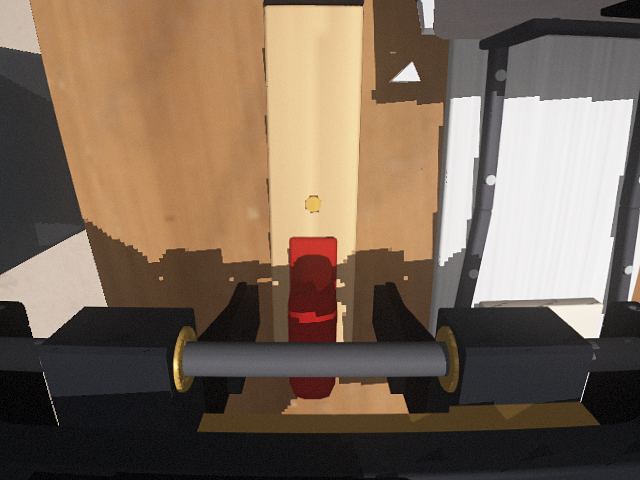

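Emit:
play_rows --pt "0.1 0 0 0 0 0 0" --pt "0.1 0 0 0 0 0 0" --pt "0.1 0 0 0 0 0 0" --pt "0.1 0 0 0 0 0 0" --pt "0.1 0 0 0 0 0 0" --pt "0.1 0 0 0 0 0 0" --pt "0.1 0 0 0 0 0 0" --grip_force 45

```text
time: 11.7
position: [0.4402, -0.0785, 0.0437]
tool_rot: [-0.475, 0.524, -0.524, 0.475]
ft_force: [0.2, 0.2, 1.5]
grip_width: 0.0176
```

```bash
python3 - <<'E'
from h import *
plan([.440,-.0775,.1],85.46+90)
E
```

```text
t 11.7 pos [ 0.4402 -0.0785  0.0437] yaw -5.67 ydown [-3.e-04  1.e-04 -1.e+00] q [-0.43  0.69  2.02 -0.    0.43 -0.33] f [0.16 0.2  1.47] grip 0.0176
dworld mm [-0.2  1.  56.3] turn total /pi [ 0.0001 -0.0063 -0.    ] deg 1.13
shift/100mm if before turn [-0.0096 -0.5634 -0.003 ]  if after [-0.0096 -0.5634 -0.0027]
```

Emit:
play_rows --pt "0.1 0 -0.05 0 0 0 0" --pt "0.1 0 -0.15 0 0 0 0" --pt "0.1 0 -0.2 0 0 0 0" --pt "0.1 0 -0.2 0 0 0 0" --pt "0.1 0 -0.15 0 0 0 0" --pt "0.1 0 -0.05 0 0 -0.006 0" --pt "0.1 0 0 0 0 0 0" --pt "0.1 0 0 0 0 0 0"

```text
time: 12.37
position: [0.4402, -0.0785, 0.1235]
tool_rot: [0.48, -0.52, 0.52, -0.48]
ft_force: [-0.6, -0.3, -1.4]
grip_width: 0.0176
```

```bash
python3 - <<'E'
from h import *
import pickle
plan([.5362,-.2729,.12],85.46+90)
n="wrist"
p=eyes.camera_params(n); im=eyes.camera(n)[:,:,::-1].copy(); cv2.imwrite(f"pics/w10.png",im); pickle.dump(p,open("w10.pkl","wb"))
M=cv2.Rodrigues(p["rvec"])[0]; o,P,T=st(); print("cam in tool mm",(T.T@(-M.T@p["tvec"]-P)*1e3).round(1))
E
```

```text
t 12.37 pos [ 0.4402 -0.0785  0.1235] yaw -4.6 ydown [ 0. -0. -1.] q [-0.43  0.52  1.98 -0.    0.64 -0.35] f [-0.59 -0.31 -1.42] grip 0.0176
dworld mm [  96.  -194.4   -3.5] turn total /pi [-0.     -0.0003  0.    ] deg 0.06
shift/100mm if before turn [1.8609 0.0346 1.1131]  if after [1.8621 0.0346 1.1111]
cam in tool mm [ -84.7 -137.5   -0.8]
```

View pics/w10.png

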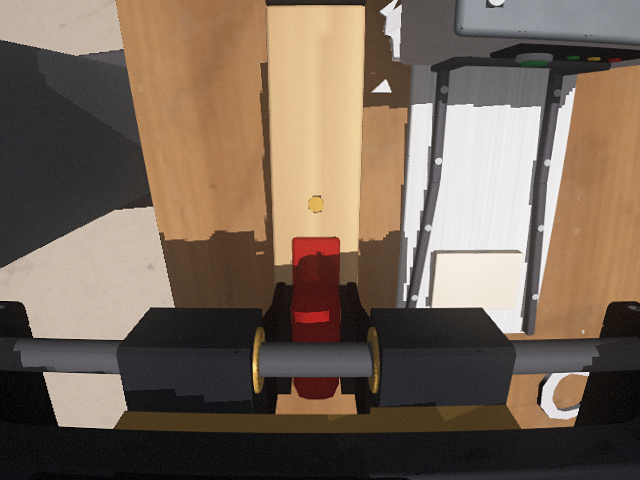

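```bash
python3 - <<'E'
from h import *
import pickle
p=pickle.load(open("w10.pkl","rb")); o,P,T=st(); im=cv2.imread("pics/w10.png"); print(im[0:10,316].tolist())
for v in(0,5): 
  N=cast("wrist",[[266+.0,v],[365,v]],P[2]-.0357,p); print("nose rel tool",((N-P)@T*1e3).round(1).tolist())
a=np.radians(85.46);f=np.array([np.cos(a),np.sin(a)]);n=np.array([-f[1],f[0]]);oo=np.array([.5603,.0311])
c=cast("wrist",[[435,252],[521,251],[432,308],[524,308]],.016,p);d=c[:,:2]-oo; print("tile",(np.c_[d@f,d@n]*1e3).round(1).tolist())
E
```

```text
[[35, 42, 47], [36, 40, 46], [35, 42, 48], [32, 35, 43], [14, 18, 24], [112, 151, 185], [133, 179, 217], [145, 191, 226], [146, 193, 229], [153, 200, 231]]
nose rel tool [[-127.8, 35.8, -20.1], [-127.7, 35.7, 19.1]]
nose rel tool [[-125.9, 35.8, -20.1], [-125.9, 35.7, 19.2]]
tile [[-122.9, 32.8], [-122.4, -26.0], [-164.4, 30.9], [-165.4, -35.5]]
```

Emit:
play_rows --pt "0.1 0.19 0 0.111 0 0 0" --pt "0.1 0.19 0 0.111 0 0 0" --pt "0.1 0.19 0 0.111 0 0 0" --pt "0.1 0.19 0 0.111 0 0 0" --pt "0.1 0.19 0 0.111 0 0 0" --pt "0.1 0.19 0 0.111 0 0 0" --pt "0.1 0.19 0 0.111 0 0 0" --pt "0.1 0.19 0 0.111 0 0 0" --pt "0.1 0.19 0 0.111 0 0 0" --pt "0.1 0.19 0 0.111 0 0 0"

```text
time: 13.25
position: [0.5352, -0.2773, 0.1215]
tool_rot: [-0.48, 0.521, -0.518, 0.479]
ft_force: [-0.6, 0.9, -1.2]
grip_width: 0.0176
```

Emit:
play_rows --pt "0.1 0 0 0 0 0 0" --pt "0.1 0 0 0 0 0 0" --pt "0.1 0 0 0 0 0 0"

```text
time: 13.5
position: [0.5343, -0.2756, 0.1219]
tool_rot: [-0.48, 0.521, -0.518, 0.479]
ft_force: [-0.5, 0.3, -1.2]
grip_width: 0.0175
```

```bash
python3 - <<'E'
from h import *
import pickle
plan([.5361,-.2759,.0527],85.46+90)
for n in("wrist","top"):
  p=eyes.camera_params(n); im=eyes.camera(n)[:,:,::-1].copy(); cv2.imwrite(f"pics/{n}11.png",im); pickle.dump(p,open(f"{n}11.pkl","wb"))
E
```

```text
t 13.5 pos [ 0.5343 -0.2756  0.1219] yaw -4.62 ydown [-0.0035  0.003  -1.    ] q [-0.66  0.66  1.59  0.    0.89 -0.58] f [-0.46  0.25 -1.2 ] grip 0.0175
dworld mm [  1.8  -0.3 -69.2] turn total /pi [ 0.0012 -0.0005 -0.0009] deg 0.08
shift/100mm if before turn [0.0034 0.692  0.0204]  if after [0.0015 0.6921 0.0179]
```

View pics/wrist11.png

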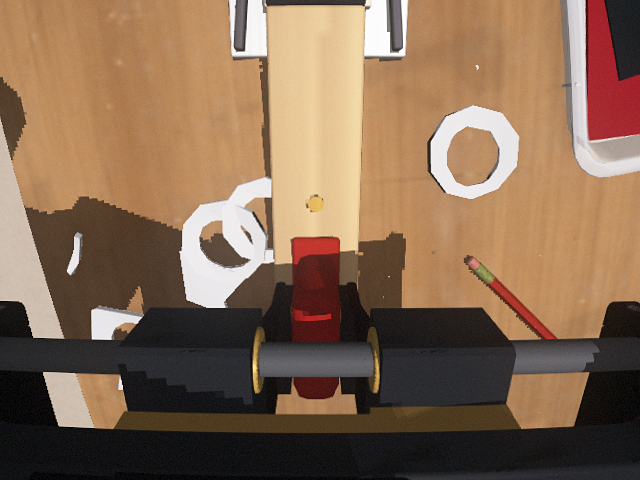

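View pics/top11.png

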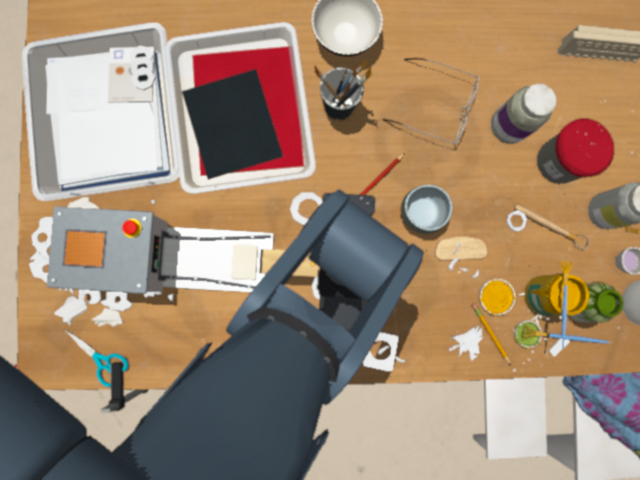

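The top view shows the stick's nose at (262,260), just behind the tile at (245,262), and in line with it. I lower it behind the tile.

Emit:
play_rows --pt "0.1 0 0.1 0.02 0 0 0" --pt "0.1 0 0.15 0 0 0 0" --pt "0.1 0 0.15 0 0 0 0" --pt "0.1 0 0.15 0 0 0 0" --pt "0.1 0 0.08 0 0 0 0" --pt "0.1 0 0.04 0 0 0 0" --pt "0.1 0 0 0 0 0 0" --pt "0.1 0 0 0 0 0 0" --pt "0.1 0 0 0 0 0 0"

```text
time: 14.35
position: [0.5383, -0.2773, 0.0573]
tool_rot: [0.479, -0.519, 0.52, -0.48]
ft_force: [-0.1, -0.0, -1.9]
grip_width: 0.0178
```

```bash
cat >> h.py <<'E'
def mk():
    o,P,T=st(); a=np.radians(85.46);f=np.array([np.cos(a),np.sin(a)]);n=np.array([-f[1],f[0]]);d=P[:2]-np.array([.5603,.0311])
    F=np.array(o["ft_force"]); print("nose x %.1f lat %.1f z %.1f | F feed %.2f lat %.2f z %.2f t %.2f"%(d@f*1e3+130,d@n*1e3,P[2]*1e3,F[:2]@f,F[:2]@n,F[2],o["time"]))
E
python3 - <<'E'
from h import *
import pickle
plan([.5361,-.2759,.0527],85.46+90)
mk()
for n in("wrist",):
  p=eyes.camera_params(n); im=eyes.camera(n)[:,:,::-1].copy(); cv2.imwrite(f"pics/{n}12.png",im)
im=eyes.camera("scene")[:,:,::-1].copy();cv2.imwrite("pics/s12.png",cv2.resize(im[170:330,140:380],None,fx=3,fy=3))
E
```

```text
t 14.35 pos [ 0.5383 -0.2773  0.0573] yaw -4.6 ydown [ 1.2e-03 -9.0e-04 -1.0e+00] q [-0.66  0.76  1.61  0.    0.76 -0.58] f [-0.09 -0.02 -1.95] grip 0.0178
dworld mm [-2.2  1.4 -4.6] turn total /pi [-0.0004 -0.0003  0.0003] deg 0.06
shift/100mm if before turn [-0.012   0.0459 -0.0227]  if after [-0.012   0.0459 -0.0226]
nose x -179.2 lat -2.4 z 57.3 | F feed -0.03 lat 0.09 z -1.95 t 14.35
```

View pics/s12.png

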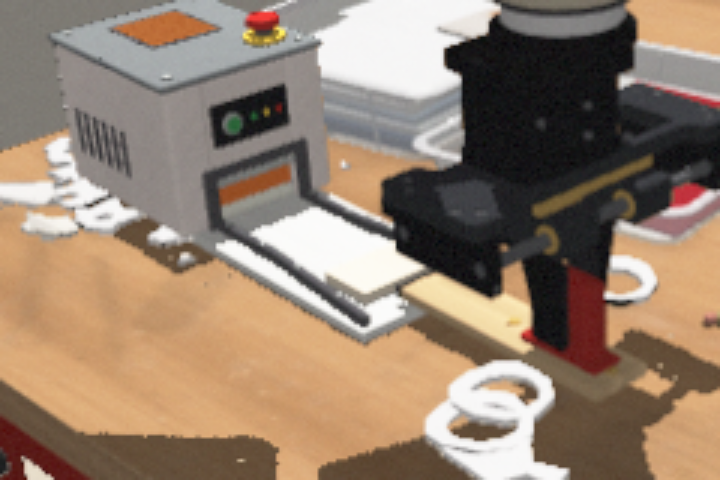

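Emit:
play_rows --pt "0.1 0 0.02 -0.018 0 0 0" --pt "0.1 0 0.02 0 0 0 0" --pt "0.1 0 0 0 0 0 0" --pt "0.1 0 0 0 0 0 0" --pt "0.1 0 0 0 0 0 0"

```text
time: 14.87
position: [0.5359, -0.2769, 0.0525]
tool_rot: [-0.479, 0.52, -0.52, 0.479]
ft_force: [-0.1, -0.5, -1.3]
grip_width: 0.0178
```

```bash
python3 - <<'E'
from h import *
plan([.5361,-.2759,.0527],85.46+90)
mk()
n="wrist";p=eyes.camera_params(n); im=eyes.camera(n)[:,:,::-1].copy(); cv2.imwrite(f"pics/{n}13.png",im)
E
```

```text
t 14.87 pos [ 0.5359 -0.2769  0.0525] yaw -4.61 ydown [-0.  0. -1.] q [-0.66  0.77  1.62  0.    0.75 -0.58] f [-0.1  -0.51 -1.3 ] grip 0.0178
dworld mm [0.2 1.  0.2] turn total /pi [ 0.     -0.0004 -0.    ] deg 0.07
shift/100mm if before turn [-0.01   -0.0016  0.0011]  if after [-0.01   -0.0017  0.0011]
nose x -178.9 lat -0.1 z 52.5 | F feed -0.52 lat 0.06 z -1.30 t 14.87
```

View pics/wrist13.png

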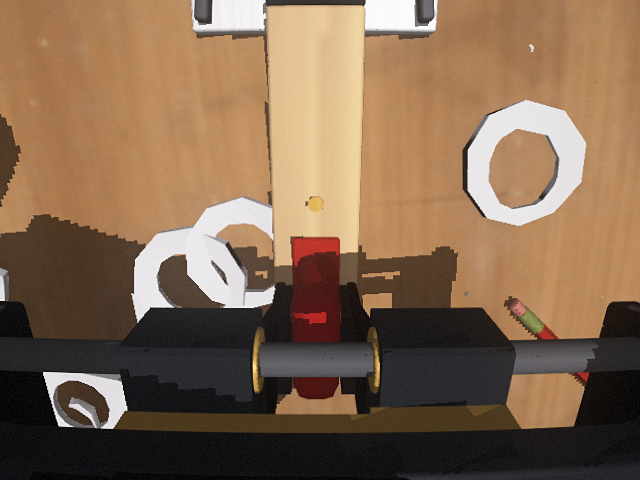

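Emit:
play_rows --pt "0.1 -0.05 0 0 0 0 0" --pt "0.1 -0.05 0 0 0 0 0" --pt "0.1 -0.05 0 0 0 0 0" --pt "0.1 -0.1 0 0 0 0 0" --pt "0.1 -0.1 0 0 0 0 0" --pt "0.1 -0.1 0 0 0 0 0" --pt "0.1 -0.1 0 0 0 0 0" --pt "0.1 -0.1 0 0 0 0 0" --pt "0.1 -0.1 0 0 0 0 0" --pt "0.1 -0.1 0 0 0 0 0" --pt "0.1 0 0 0 0 0 0" --pt "0.1 0 0 0 0 0 0"

```text
time: 15.92
position: [0.5428, -0.1913, 0.0525]
tool_rot: [-0.48, 0.519, -0.519, 0.48]
ft_force: [0.1, 0.4, -1.3]
grip_width: 0.0177
```

```bash
python3 - <<'E'
from h import *
mk(); plan([.55,-.1,.0525],85.46+90)
n="wrist";p=eyes.camera_params(n); im=eyes.camera(n)[:,:,::-1].copy(); cv2.imwrite(f"pics/{n}14.png",im)
im=eyes.camera("scene")[:,:,::-1].copy();cv2.imwrite("pics/s14.png",cv2.resize(im[170:330,140:380],None,fx=3,fy=3))
E
```

```text
nose x -93.1 lat -0.2 z 52.5 | F feed 0.45 lat -0.05 z -1.26 t 15.92
t 15.92 pos [ 0.5428 -0.1913  0.0525] yaw -4.53 ydown [-2.e-04  0.e+00 -1.e+00] q [-0.53  0.75  1.69 -0.    0.7  -0.45] f [ 0.09  0.44 -1.26] grip 0.0177
dworld mm [ 7.2 91.3 -0. ] turn total /pi [ 0.0001  0.0001 -0.    ] deg -0.01
shift/100mm if before turn [-9.159e-01  4.000e-04 -3.000e-04]  if after [-9.159e-01  4.000e-04 -6.000e-04]
```

View pics/wrist14.png

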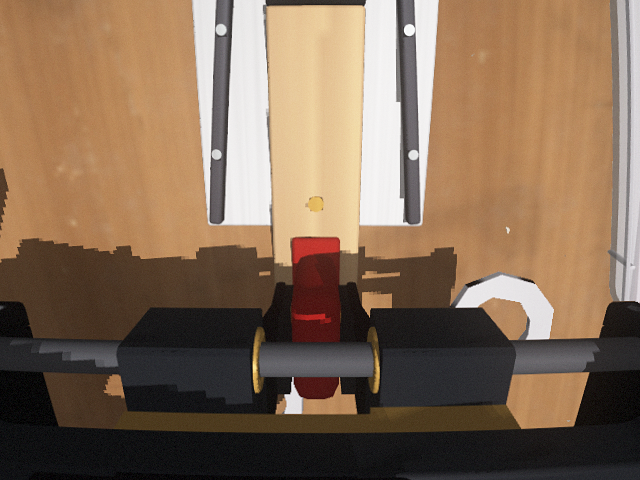

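View pics/s14.png

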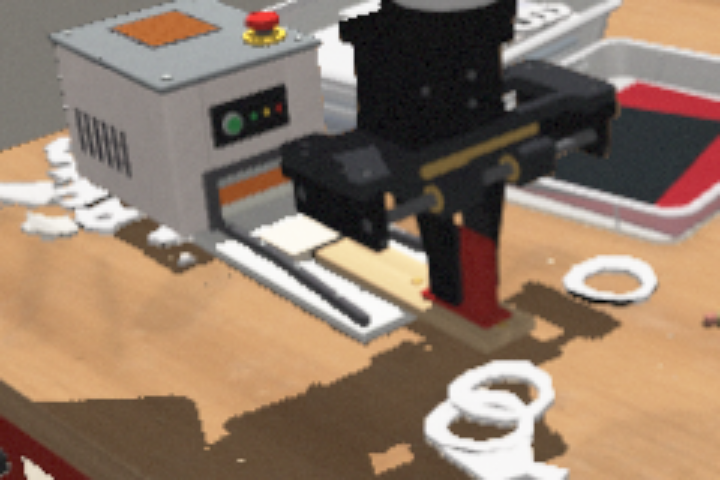

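The tile rides square ahead of the nose at about (300,235) in the crop. I go on up to the flap.

Emit:
play_rows --pt "0.1 -0.05 0 0 0 0 0" --pt "0.1 -0.08 0 0 0 0 0" --pt "0.1 -0.08 0 0 0 0 0" --pt "0.1 -0.08 0 0 0 0 0" --pt "0.1 -0.08 0 0 0 0 0" --pt "0.1 -0.05 0 0 0 0 0" --pt "0.1 -0.05 0 0 0 0 0" --pt "0.1 0 0 0 0 0 0"

```text
time: 16.68
position: [0.5466, -0.1442, 0.0526]
tool_rot: [-0.48, 0.519, -0.519, 0.48]
ft_force: [-0.1, -1.2, -1.0]
grip_width: 0.0173
```

```bash
python3 - <<'E'
from h import *
mk()
im=eyes.camera("scene")[:,:,::-1].copy();cv2.imwrite("pics/s15.png",cv2.resize(im[170:330,140:380],None,fx=3,fy=3))
im=eyes.camera("wrist")[:,:,::-1].copy();cv2.imwrite("pics/w15.png",im)
E
```

```text
nose x -45.8 lat -0.2 z 52.6 | F feed -1.18 lat 0.00 z -1.00 t 16.68
```

View pics/s15.png

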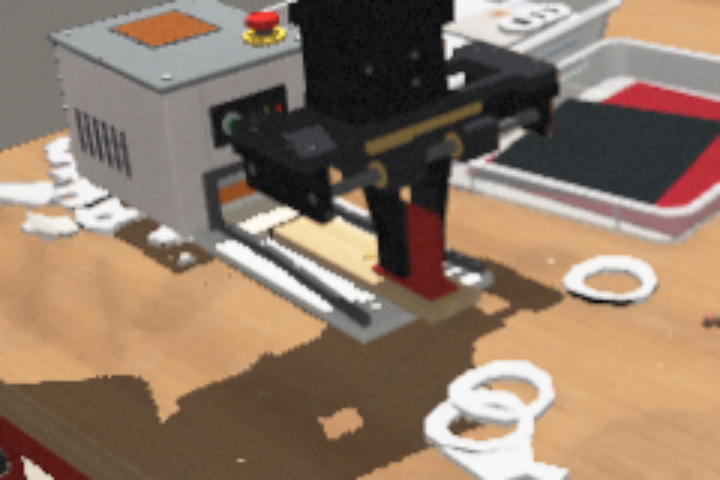

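View pics/w15.png

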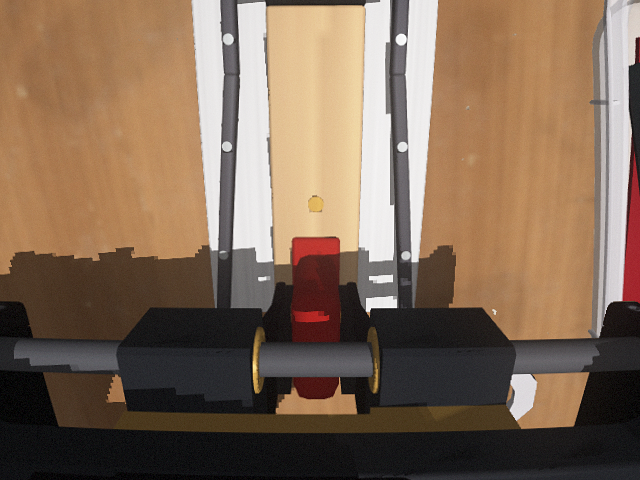

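Emit:
play_rows --pt "0.1 -0.03 0 0 0 0 0" --pt "0.1 -0.03 0 0 0 0 0" --pt "0.1 -0.03 0 0 0 0 0" --pt "0.1 -0.03 0 0 0 0 0" --pt "0.1 -0.03 0 0 0 0 0" --pt "0.1 -0.03 0 0 0 0 0" --pt "0.1 -0.03 0 0 0 0 0" --pt "0.1 -0.03 0 0 0 0 0"

```text
time: 17.45
position: [0.5485, -0.1211, 0.0526]
tool_rot: [0.479, -0.52, 0.52, -0.48]
ft_force: [0.0, -2.4, -0.3]
grip_width: 0.0174
```

```bash
python3 - <<'E'
from h import *
mk()
im=eyes.camera("scene")[:,:,::-1].copy();cv2.imwrite("pics/s16.png",cv2.resize(im[170:330,140:380],None,fx=3,fy=3))
E
```

```text
nose x -22.6 lat -0.3 z 52.6 | F feed -2.35 lat -0.20 z -0.26 t 17.45
```

Emit:
play_rows --pt "0.1 -0.03 0 0 0 0 0" --pt "0.1 -0.03 0 0 0 0 0" --pt "0.1 -0.03 0 0 0 0 0" --pt "0.1 -0.03 0 0 0 0 0" --pt "0.1 -0.03 0 0 0 0 0" --pt "0.1 -0.03 0 0 0 0 0"

```text
time: 18.0
position: [0.5499, -0.1031, 0.0526]
tool_rot: [-0.48, 0.52, -0.52, 0.479]
ft_force: [0.2, -3.2, -0.5]
grip_width: 0.0177
```

```bash
python3 - <<'E'
from h import *
mk()
im=eyes.camera("scene")[:,:,::-1].copy();cv2.imwrite("pics/s17.png",cv2.resize(im[170:330,140:380],None,fx=3,fy=3))
E
```

```text
nose x -4.6 lat -0.2 z 52.6 | F feed -3.20 lat -0.45 z -0.53 t 18.00
```

View pics/s17.png

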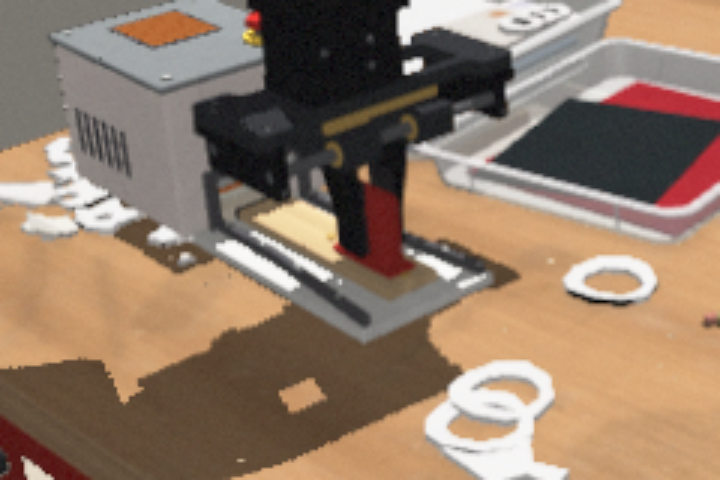

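Emit:
play_rows --pt "0.1 -0.02 0 0 0 0 0" --pt "0.1 -0.02 0 0 0 0 0" --pt "0.1 -0.02 0 0 0 0 0" --pt "0.1 -0.02 0 0 0 0 0" --pt "0.1 -0.02 0 0 0 0 0"

```text
time: 18.47
position: [0.5507, -0.0933, 0.0525]
tool_rot: [-0.479, 0.52, -0.52, 0.479]
ft_force: [-0.8, -2.4, -1.3]
grip_width: 0.0176
```

```bash
python3 -c "
from h import *
mk()"
```

```text
nose x 5.2 lat -0.3 z 52.5 | F feed -2.46 lat 0.63 z -1.33 t 18.47
```

Emit:
play_rows --pt "0.1 -0.02 0 0 0 0 0" --pt "0.1 -0.02 0 0 0 0 0" --pt "0.1 -0.02 0 0 0 0 0" --pt "0.1 -0.02 0 0 0 0 0" --pt "0.1 -0.02 0 0 0 0 0" --pt "0.1 -0.02 0 0 0 0 0"

```text
time: 18.97
position: [0.5512, -0.0809, 0.0522]
tool_rot: [-0.48, 0.52, -0.519, 0.479]
ft_force: [0.1, -1.0, -3.0]
grip_width: 0.0179
```

```bash
python3 -c "
from h import *
mk()"
```

```text
nose x 17.7 lat 0.2 z 52.2 | F feed -1.00 lat -0.14 z -2.98 t 18.97
```

Emit:
play_rows --pt "0.1 -0.01 0 0 0 0 0" --pt "0.1 -0.01 0 0 0 0 0" --pt "0.1 -0.01 0 0 0 0 0" --pt "0.1 -0.01 0 0 0 0 0" --pt "0.1 -0.01 0 0 0 0 0"

```text
time: 19.38
position: [0.5519, -0.0763, 0.0524]
tool_rot: [-0.48, 0.52, -0.52, 0.479]
ft_force: [-0.7, -1.1, -3.0]
grip_width: 0.0176
```

```bash
python3 -c "
from h import *
mk()"
```

```text
nose x 22.2 lat -0.1 z 52.4 | F feed -1.20 lat 0.61 z -2.97 t 19.38
```

Emit:
play_rows --pt "0.1 -0.01 0 0 0 0 0" --pt "0.1 -0.01 0 0 0 0 0" --pt "0.1 -0.01 0 0 0 0 0" --pt "0.1 -0.01 0 0 0 0 0"

```text
time: 19.72
position: [0.5524, -0.0725, 0.0526]
tool_rot: [-0.479, 0.52, -0.52, 0.48]
ft_force: [0.0, -0.9, -3.4]
grip_width: 0.0179
```

```bash
python3 -c "
from h import *
mk()"
```

```text
nose x 26.1 lat -0.3 z 52.6 | F feed -0.85 lat -0.10 z -3.37 t 19.72
```

Emit:
play_rows --pt "0.1 -0.01 0 0 0 0 0" --pt "0.1 -0.01 0 0 0 0 0" --pt "0.1 -0.01 0 0 0 0 0" --pt "0.1 -0.01 0 0 0 0 0"

```text
time: 20.05
position: [0.5527, -0.0684, 0.0525]
tool_rot: [-0.48, 0.52, -0.52, 0.48]
ft_force: [0.2, -0.2, -3.4]
grip_width: 0.0175
```

```bash
python3 -c "
from h import *
mk()"
```

```text
nose x 30.2 lat -0.3 z 52.5 | F feed -0.20 lat -0.19 z -3.36 t 20.05
```

Emit:
play_rows --pt "0.1 -0.01 0 0 0 0 0" --pt "0.1 -0.01 0 0 0 0 0" --pt "0.1 -0.01 0 0 0 0 0" --pt "0.1 -0.01 0 0 0 0 0"

```text
time: 20.38
position: [0.553, -0.0644, 0.0525]
tool_rot: [-0.48, 0.52, -0.52, 0.48]
ft_force: [-0.0, -0.5, -3.4]
grip_width: 0.0177
```

```bash
python3 -c "
from h import *
mk()"
```

```text
nose x 34.2 lat -0.3 z 52.5 | F feed -0.53 lat -0.01 z -3.38 t 20.38
```

Emit:
play_rows --pt "0.1 -0.01 0 0 0 0 0" --pt "0.1 -0.01 0 0 0 0 0" --pt "0.1 -0.01 0 0 0 0 0" --pt "0.1 -0.01 0 0 0 0 0"

```text
time: 20.72
position: [0.5534, -0.0605, 0.0526]
tool_rot: [0.479, -0.52, 0.52, -0.479]
ft_force: [-0.1, -0.8, -3.4]
grip_width: 0.0177
```

```bash
python3 -c "
from h import *
mk()"
```

```text
nose x 38.2 lat -0.4 z 52.6 | F feed -0.82 lat 0.03 z -3.36 t 20.72
```

Emit:
play_rows --pt "0.1 -0.01 0 0 0 0 0" --pt "0.1 -0.01 0 0 0 0 0" --pt "0.1 -0.01 0 0 0 0 0"

```text
time: 20.97
position: [0.5536, -0.0575, 0.0525]
tool_rot: [-0.48, 0.52, -0.52, 0.48]
ft_force: [-0.0, -0.8, -4.1]
grip_width: 0.0179
```

```bash
python3 -c "
from h import *
mk()"
```

```text
nose x 41.2 lat -0.3 z 52.5 | F feed -0.77 lat -0.04 z -4.15 t 20.97
```

Emit:
play_rows --pt "0.1 -0.01 0 0 0 0 0" --pt "0.1 -0.01 0 0 0 0 0" --pt "0.1 -0.01 0 0 0 0 0"

```text
time: 21.22
position: [0.5538, -0.0545, 0.0525]
tool_rot: [-0.479, 0.52, -0.52, 0.479]
ft_force: [-0.1, -1.1, -3.3]
grip_width: 0.0176
```

```bash
python3 -c "
from h import *
mk()"
```

```text
nose x 44.2 lat -0.3 z 52.5 | F feed -1.14 lat 0.05 z -3.25 t 21.22
```

Emit:
play_rows --pt "0.1 -0.01 0 0 0 0 0" --pt "0.1 -0.01 0 0 0 0 0" --pt "0.1 0 0 0 0 0 0"

```text
time: 21.47
position: [0.554, -0.0523, 0.0526]
tool_rot: [-0.479, 0.52, -0.52, 0.48]
ft_force: [0.1, -0.8, -4.3]
grip_width: 0.0175
```

```bash
python3 -c "
from h import *
mk()"
```

```text
nose x 46.3 lat -0.3 z 52.6 | F feed -0.79 lat -0.14 z -4.25 t 21.47
```

Emit:
play_rows --pt "0.1 -0.01 0 0 0 0 0" --pt "0.1 -0.01 0 0 0 0 0" --pt "0.1 0 0 0 0 0 0"

```text
time: 21.72
position: [0.5542, -0.0507, 0.0526]
tool_rot: [0.48, -0.519, 0.52, -0.48]
ft_force: [-1.1, -0.7, -3.4]
grip_width: 0.0177
```

```bash
python3 -c "
from h import *
mk()"
```

```text
nose x 48.0 lat -0.4 z 52.6 | F feed -0.83 lat 1.04 z -3.44 t 21.72
```

Emit:
play_rows --pt "0.1 -0.01 0 0 0 0 0" --pt "0.1 -0.01 0 0 0 0 0" --pt "0.1 0 0 0 0 0 0"

```text
time: 21.97
position: [0.5545, -0.0492, 0.0527]
tool_rot: [0.48, -0.519, 0.52, -0.479]
ft_force: [-0.7, -4.9, -2.5]
grip_width: 0.0178
```

```bash
python3 -c "
from h import *
mk()
cv2.imwrite('pics/w18.png',eyes.camera('wrist')[:,:,::-1])
cv2.imwrite('pics/s18.png',cv2.resize(eyes.camera('scene')[170:330,140:380,::-1],None,fx=3,fy=3))"
```

```text
nose x 49.5 lat -0.5 z 52.7 | F feed -4.96 lat 0.36 z -2.52 t 21.97
```

View pics/w18.png

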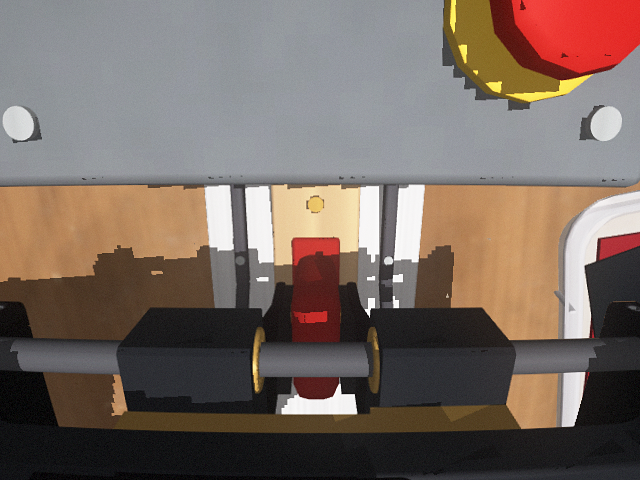

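View pics/s18.png

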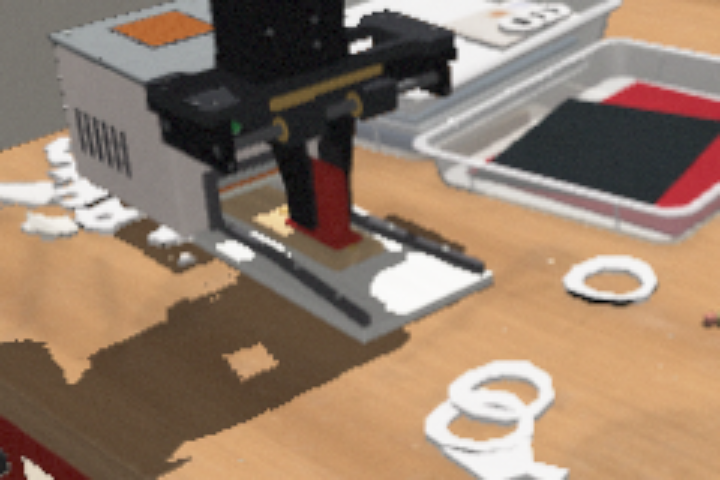

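Contact with the stop, at −5 N. I add small steps.

Emit:
play_rows --pt "0.1 -0.01 0 0 0 0 0" --pt "0.1 0 0 0 0 0 0" --pt "0.1 0 0 0 0 0 0"

```text
time: 22.32
position: [0.5546, -0.0484, 0.0527]
tool_rot: [0.48, -0.519, 0.52, -0.479]
ft_force: [-1.9, -5.8, -2.1]
grip_width: 0.0175
```

```bash
python3 -c "
from h import *
mk()"
```

```text
nose x 50.3 lat -0.6 z 52.7 | F feed -5.89 lat 1.42 z -2.14 t 22.32
```

Emit:
play_rows --pt "0.1 -0.01 0 0 0 0 0" --pt "0.1 -0.005 0 0 0 0 0" --pt "0.1 0 0 0 0 0 0" --pt "0.1 0 0 0 0 0 0"

```text
time: 22.65
position: [0.5548, -0.0475, 0.0528]
tool_rot: [0.48, -0.519, 0.52, -0.479]
ft_force: [-0.6, -6.7, -0.9]
grip_width: 0.0179
```

```bash
python3 -c "
from h import *
mk()"
```

```text
nose x 51.2 lat -0.7 z 52.8 | F feed -6.77 lat 0.08 z -0.90 t 22.65
```

Emit:
play_rows --pt "0.1 -0.01 0 0 0 0 0" --pt "0.1 -0.005 0 0 0 0 0" --pt "0.1 0 0 0 0 0 0" --pt "0.1 0 0 0 0 0 0" --pt "0.1 0 0 0 0 0 0" --pt "0.1 0 0 0 0 0 0" --pt "0.1 0 0 0 0 0 0"

```text
time: 23.23
position: [0.555, -0.0465, 0.0529]
tool_rot: [0.48, -0.518, 0.52, -0.479]
ft_force: [-2.2, -10.1, -0.7]
grip_width: 0.0178
```

```bash
python3 -c "
from h import *
mk();mk()"
```

```text
nose x 52.2 lat -0.8 z 52.9 | F feed -10.29 lat 1.42 z -0.67 t 23.23
nose x 52.2 lat -0.8 z 52.9 | F feed -10.29 lat 1.42 z -0.67 t 23.23
```

Pressed to about 10 N at the hand, with running friction around 1 N. I draw the stick out.

Emit:
play_rows --pt "0.1 0.01 0 0 0 0 0" --pt "0.1 0.01 0 0 0 0 0" --pt "0.1 0.015 0 0 0 0 0" --pt "0.1 0.02 0 0 0 0 0" --pt "0.1 0.02 0 0 0 0 0" --pt "0.1 0.03 0 0 0 0 0" --pt "0.1 0.03 0 0 0 0 0" --pt "0.1 0.03 0 0 0 0 0" --pt "0.1 0.03 0 0 0 0 0" --pt "0.1 0.03 0 0 0 0 0" --pt "0.1 0.03 0 0 0 0 0" --pt "0.1 0.03 0 0 0 0 0"

```text
time: 24.23
position: [0.5523, -0.0733, 0.0525]
tool_rot: [-0.48, 0.52, -0.52, 0.479]
ft_force: [0.2, 0.7, -5.2]
grip_width: 0.0179
```

```bash
python3 -c "
from h import *
mk();plan([.55,-.1,.0525],175.46)"
```

```text
nose x 25.3 lat -0.3 z 52.5 | F feed 0.74 lat -0.11 z -5.25 t 24.23
t 24.23 pos [ 0.5523 -0.0733  0.0525] yaw -4.61 ydown [-1.e-04  1.e-04 -1.e+00] q [-0.33  0.73  1.74  0.    0.67 -0.25] f [ 0.16  0.73 -5.25] grip 0.0179
dworld mm [ -2.3 -26.7  -0. ] turn total /pi [ 0.     -0.0004 -0.    ] deg 0.07
shift/100mm if before turn [ 2.68e-01  1.00e-04 -1.30e-03]  if after [ 2.68e-01  1.00e-04 -1.70e-03]
```

Emit:
play_rows --pt "0.1 0.05 0 0 0 0 0" --pt "0.1 0.05 0 0 0 0 0" --pt "0.1 0.05 0 0 0 0 0" --pt "0.1 0.05 0 0 0 0 0" --pt "0.1 0.08 0 0 0 0 0" --pt "0.1 0.08 0 0 0 0 0" --pt "0.1 0.1 0 0 0 0 0" --pt "0.1 0.1 0 0 0 0 0" --pt "0.1 0.1 0 0 0 0 0" --pt "0.1 0.1 0 0 0 0 0" --pt "0.1 0.1 0 0 0 0 0" --pt "0.1 0 0 0 0 0 0"

```text
time: 25.23
position: [0.5459, -0.1613, 0.0527]
tool_rot: [0.479, -0.52, 0.521, -0.479]
ft_force: [0.4, -0.1, -1.0]
grip_width: 0.0177
```

```bash
python3 -c "
from h import *
mk();plan([.55,-.1,.0525],175.46)
cv2.imwrite('pics/w19.png',eyes.camera('wrist')[:,:,::-1])
cv2.imwrite('pics/s19.png',cv2.resize(eyes.camera('scene')[170:330,140:380,::-1],None,fx=3,fy=3))"
```

```text
nose x -62.9 lat -0.8 z 52.7 | F feed -0.09 lat -0.43 z -0.96 t 25.23
t 25.23 pos [ 0.5459 -0.1613  0.0527] yaw -4.72 ydown [ 0.0014 -0.0012 -1.    ] q [-0.48  0.74  1.71 -0.    0.69 -0.4 ] f [ 0.43 -0.12 -0.96] grip 0.0177
dworld mm [ 4.1 61.3 -0.2] turn total /pi [-0.0005 -0.001   0.0003] deg 0.18
shift/100mm if before turn [-0.6142  0.0009 -0.0094]  if after [-0.6142  0.0015 -0.0074]
```

View pics/w19.png

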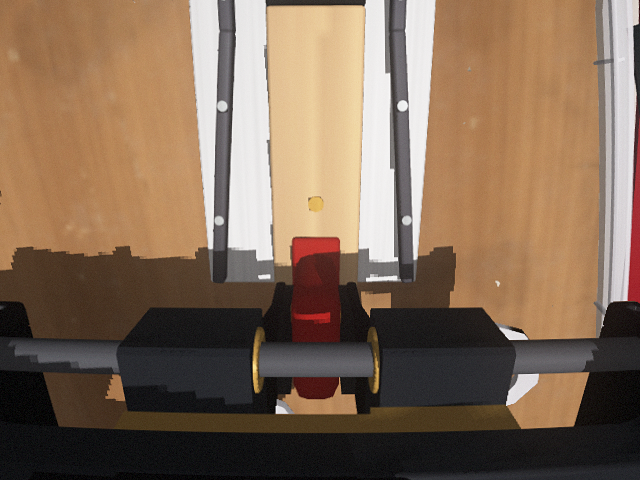

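View pics/s19.png

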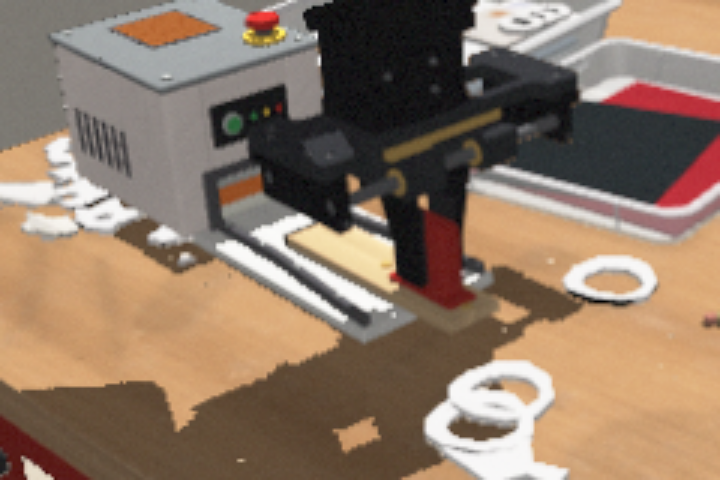

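The flap's orange panel is upright again, the tray is empty and the stick is out. I carry the stick back to its old place, sideways first.

Emit:
play_rows --pt "0.1 0.02 -0.1 0 0 0 0" --pt "0.1 0.02 -0.2 0 0 0 0" --pt "0.1 0 -0.2 0 0 0 0" --pt "0.1 0 -0.2 -0.1 0 0 0" --pt "0.1 0 0 -0.2 0 0 0" --pt "0.1 0 0 -0.2 0 0 0" --pt "0.1 0 0 -0.2 0 0 0" --pt "0.1 0 0 -0.2 0 0 0" --pt "0.1 0 0 -0.1 0 0 0" --pt "0.1 0 0 0 0 0 0" --pt "0.1 0 0 0 0 0 0" --pt "0.1 0 0 0 0 0 0"

```text
time: 26.33
position: [0.4473, -0.1554, 0.123]
tool_rot: [0.479, -0.519, 0.521, -0.48]
ft_force: [0.8, 0.4, -1.5]
grip_width: 0.0177
```

```bash
python3 -c "
from h import *
mk();plan([.4402,-.0785,.122],174.33)"
```

```text
nose x -64.9 lat 97.9 z 123.0 | F feed 0.45 lat -0.73 z -1.53 t 26.33
t 26.33 pos [ 0.4473 -0.1554  0.123 ] yaw -4.59 ydown [ 0.0027 -0.0015 -1.    ] q [-0.57  0.54  1.92  0.    0.68 -0.49] f [ 0.76  0.39 -1.53] grip 0.0177
dworld mm [-7.1 76.9 -1. ] turn total /pi [-0.0009  0.006   0.0004] deg -1.08
shift/100mm if before turn [-0.7612  0.0085 -0.132 ]  if after [-0.7585  0.0098 -0.1462]
```

Emit:
play_rows --pt "0.1 0 0 -0.065 0 0.006 0" --pt "0.1 -0.1 0 -0.065 0 0 0" --pt "0.1 -0.2 0 0 0 0 0" --pt "0.1 -0.2 0 0 0 0 0" --pt "0.1 -0.16 0 0 0 0 0" --pt "0.1 -0.1 0 0 0 0 0" --pt "0.1 0 0.1 0 0 0 0" --pt "0.1 0 0.2 0 0 0 0" --pt "0.1 0 0.2 0 0 0 0" --pt "0.1 0 0.15 0 0 0 0" --pt "0.1 0 0 0 0 0 0" --pt "0.1 0 0 0 0 0 0"

```text
time: 27.33
position: [0.4395, -0.0775, 0.057]
tool_rot: [-0.475, 0.525, -0.523, 0.474]
ft_force: [-0.1, 0.1, -0.7]
grip_width: 0.0176
```

```bash
python3 -c "
from h import *
mk();plan([.4402,-.0785,.0437],174.33)
cv2.imwrite('pics/w20.png',eyes.camera('wrist')[:,:,::-1])
cv2.imwrite('pics/s20.png',cv2.resize(eyes.camera('scene')[170:330,140:380,::-1],None,fx=3,fy=3))"
```

```text
nose x 12.2 lat 111.8 z 57.0 | F feed 0.05 lat 0.09 z -0.65 t 27.33
t 27.33 pos [ 0.4395 -0.0775  0.057 ] yaw -5.68 ydown [-0.0021  0.001  -1.    ] q [-0.43  0.66  2.02  0.    0.46 -0.33] f [-0.09  0.06 -0.65] grip 0.0176
dworld mm [  0.7  -1.  -13.3] turn total /pi [ 0.0007 -0.     -0.0002] deg 0.01
shift/100mm if before turn [0.0098 0.1334 0.0085]  if after [0.0097 0.1334 0.0082]
```

View pics/s20.png

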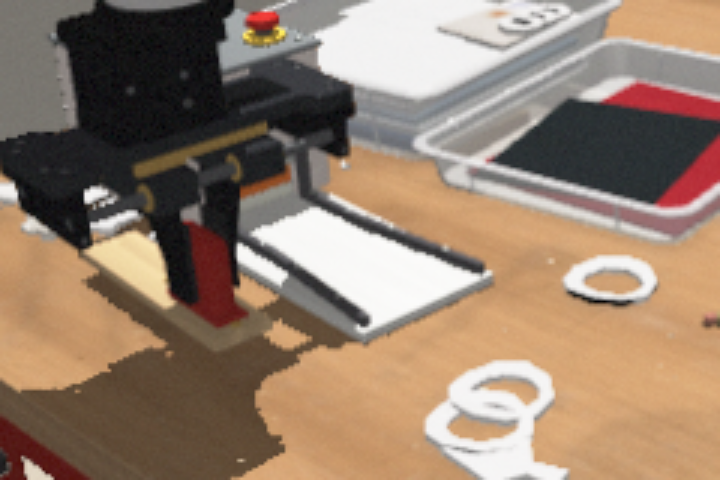

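View pics/w20.png

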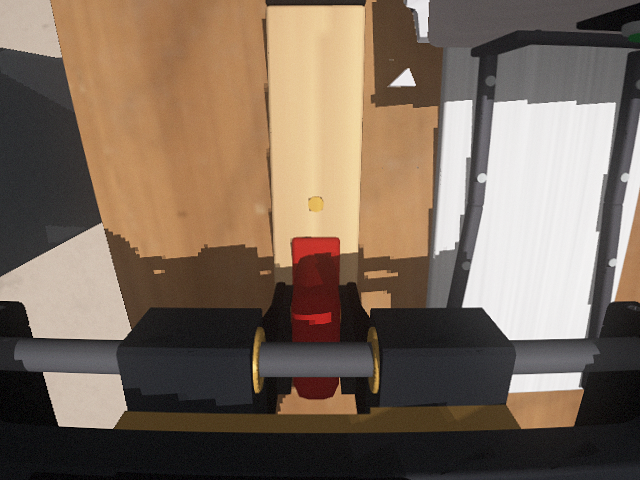

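The tray is empty and the stick lies level in the grip, its nose at the image top at (316,3) as before. I lower it to touch the bench.

Emit:
play_rows --pt "0.1 0 0.05 0 0 0 0" --pt "0.1 0 0.04 0 0 0 0" --pt "0.1 0 0.02 0 0 0 0" --pt "0.1 0 0.01 0 0 0 0" --pt "0.1 0 0 0 0 0 0" --pt "0.1 0 0 0 0 0 0" --pt "0.1 0 0 0 0 0 0"

```text
time: 28.02
position: [0.4401, -0.078, 0.0456]
tool_rot: [0.475, -0.524, 0.524, -0.475]
ft_force: [-0.3, -0.2, -1.8]
grip_width: 0.0179
```

```bash
python3 -c "
from h import *
plan([.4402,-.0785,.0437],174.33)"
```

```text
t 28.02 pos [ 0.4401 -0.078   0.0456] yaw -5.69 ydown [ 1.e-04 -1.e-04 -1.e+00] q [-0.43  0.69  2.02  0.    0.43 -0.33] f [-0.28 -0.17 -1.79] grip 0.0179
dworld mm [ 0.1 -0.5 -1.9] turn total /pi [-0.     -0.0001  0.    ] deg 0.02
shift/100mm if before turn [0.0053 0.0191 0.0017]  if after [0.0053 0.0191 0.0017]
```

Emit:
play_rows --pt "0.1 0 0.01 0 0 0 0" --pt "0.1 0 0.007 0 0 0 0" --pt "0.1 0 0 0 0 0 0" --pt "0.1 0 0 0 0 0 0" --pt "0.1 0 0 0 0 0 0"

```text
time: 28.43
position: [0.44, -0.0779, 0.0438]
tool_rot: [-0.475, 0.524, -0.524, 0.475]
ft_force: [-0.0, 0.6, -1.2]
grip_width: 0.0176
```

```bash
python3 -c "
from h import *
plan([.4402,-.0785,.0437],174.33)"
```

```text
t 28.43 pos [ 0.44   -0.0779  0.0438] yaw -5.69 ydown [-0.  0. -1.] q [-0.43  0.69  2.02  0.    0.43 -0.33] f [-0.02  0.56 -1.16] grip 0.0176
dworld mm [ 0.2 -0.6 -0.1] turn total /pi [ 0.     -0.0001 -0.    ] deg 0.02
shift/100mm if before turn [0.0056 0.0015 0.0023]  if after [0.0056 0.0015 0.0023]
```

Emit:
play_rows --pt "0.1 0 0.003 0 0 0 0" --pt "0.1 0 0 0 0 0 0" --pt "0.6 0 0 0 0 0 0" --pt "0.6 0 0 0 0 0 0" --pt "0.6 0 0 0 0 0 0" --pt "0.6 0 0 0 0 0 0" --pt "0.6 0 0 0 0 0 0" --pt "0.6 0 -0.1 0 0 0 0" --pt "0.6 0 -0.2 0 0 0 0" --pt "0.6 0 -0.3 0 0 0 0" --pt "0.6 0 -0.3 0 0 0 0" --pt "0.6 0 -0.3 0 0 0 0"

```text
time: 29.43
position: [0.4395, -0.0777, 0.1646]
tool_rot: [-0.475, 0.525, -0.524, 0.474]
ft_force: [0.5, 0.1, -0.5]
grip_width: 0.0521
```

Emit:
play_rows --pt "0.6 0.2 -0.2 0 0 0 0" --pt "0.6 0.2 -0.1 0 0 0 0" --pt "0.6 0.2 0 0 0 0 0" --pt "0.6 0.2 0 0 0 0 0" --pt "0.6 0.2 0 0 0 0 0" --pt "0.6 0.2 0 0 0 0 0" --pt "0.6 0.2 0 0 0 0 0" --pt "0.6 0.2 0 0 0 0 0" --pt "0.6 0 0 0 0 0 0" --pt "0.6 0 0 0 0 0 0" --pt "0.6 0 0 0 0 0 0"

```text
time: 30.35
position: [0.4236, -0.2362, 0.1933]
tool_rot: [-0.474, 0.525, -0.524, 0.475]
ft_force: [0.8, -0.0, 0.0]
grip_width: 0.0523
```

```bash
python3 -c "
from h import *
plan([.4402,-.0785,.0437],174.33)
cv2.imwrite('pics/w21.png',eyes.camera('wrist')[:,:,::-1])
cv2.imwrite('pics/t21.png',eyes.camera('top')[:,:,::-1])
cv2.imwrite('pics/s21.png',cv2.resize(eyes.camera('scene')[150:350,140:380,::-1],None,fx=3,fy=3))"
```

```text
t 30.35 pos [ 0.4236 -0.2362  0.1933] yaw -5.71 ydown [-0.0011  0.0015 -1.    ] q [-0.74  0.42  1.83  0.    0.89 -0.64] f [ 0.82 -0.04  0.01] grip 0.0523
dworld mm [  16.6  157.7 -149.6] turn total /pi [ 0.0004 -0.0002 -0.0004] deg 0.04
shift/100mm if before turn [-1.5835  1.4979  0.0103]  if after [-1.5855  1.4958  0.0094]
```

View pics/s21.png

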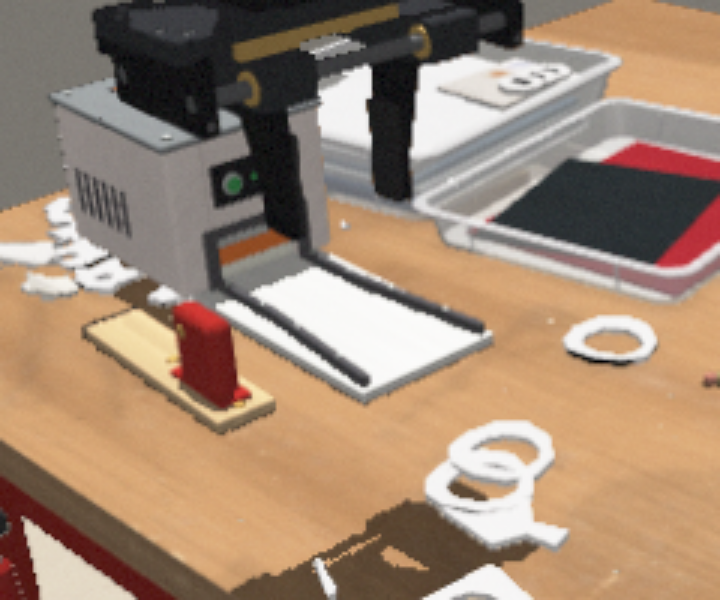

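View pics/w21.png

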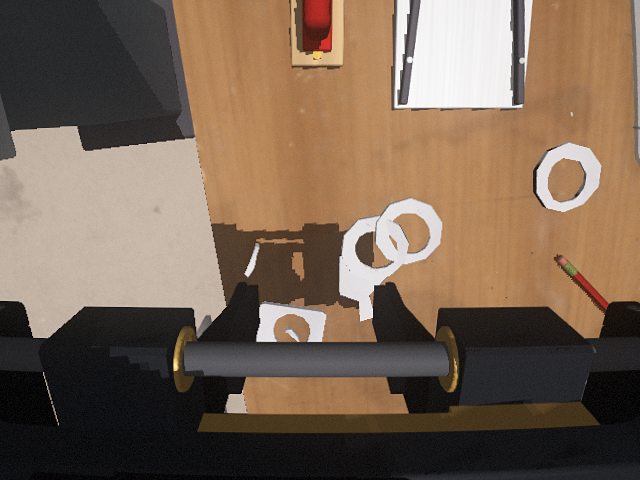

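View pics/t21.png

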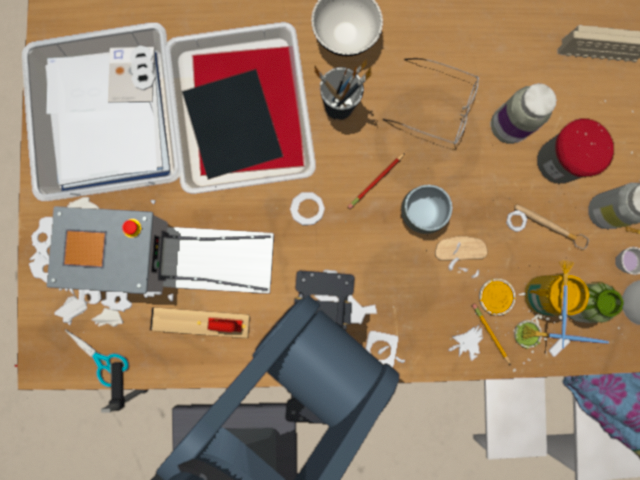

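```bash
python3 -c "
from h import *
a=cv2.imread('pics/scene5.png');b=eyes.camera('scene')[:,:,::-1]
s=(slice(220,248),slice(208,248))
d=np.abs(a[s].astype(int)-b[s].astype(int)).max(2)[:, :24];print(d.mean(),np.percentile(d,95))
cv2.imwrite('pics/fl.png',cv2.resize(np.hstack([a[s],b[s]]),None,fx=9,fy=9,interpolation=0))"
```

```text
4.846726190476191 8.0
```

View pics/fl.png

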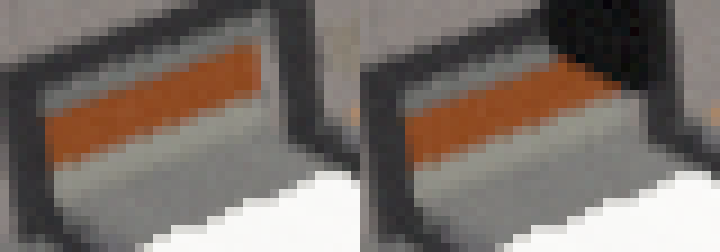

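The flap looks the same before (left) and after (right): the orange panel and roller sit in the same place, so it is fully shut.

```bash
python3 -c "
from rig import ticket
print(ticket.hand_in())"
```

```text
the job is handed in; nothing more can be done
None
```

The tile is loaded in the marker and the job is handed in, after about 30 s of the 72 s allowed.

- **Loading:** I laid the tile flat in the tray with its long side across the feed. I then slid it in through the flap with the push stick until it met the cushioned stop.
- **Pressing:** The stop first showed with the stick's nose about 49 mm past the flap. I pressed until the hand read about 10 N, held briefly, and drew the stick right out. Friction while sliding the last stretch was about 1 N, so the tile saw well over the 4 N needed and the marker stayed under its 20 N limit.
- **Stick:** It is back flat on the bench at its original spot, and the gripper is clear of everything.

**Last checks:**
- The tray is empty.
- The flap's orange panel and roller look the same as before the push. The gripper hid the flap's top right corner in the last picture.
- The cup, the pencil and the rib look unmoved.
- The tile cannot be seen inside the marker, so its final position rests on the force readings and the shut flap.
- The contact point came out about 1 to 2 mm past the deepest stop setting given, which is within the 2 mm camera calibration.

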